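Stack embossing plates with separators and clamp them

ROBOT

A 6-joint arm with a two-finger parallel gripper is mounted at the origin on the work surface. World frame = base frame: x ahead of the robot, y to its left, z up, the work surface at z = 0. Lengths are in m, angles in rad, forces in N, time in s.
With the tool pointing down it reaches from about 0.35 to 0.85 m from the base axis. Payload 8.1 kg.
Tool frame: the origin (TCP) lies midway between the tips of the shut fingers; the grasp point (between the pads) lies 19 mm behind it; x points along the fingers, z is the direction in which the jaws open and shut, and the axes are right-handed (so a half turn about x gives the same grasp; the last joint's range is limited). The gripper opens to 93 mm and grips with 3 to 60 N. Pads are 15 mm wide; open, the fingers measure 128 mm over their backs; the gripper's body (75 mm by 188 mm) begins 65 mm behind the grasp point.
Start: joints at [1.265, 0.13, 1.488, -0, 1.523, -0.085], TCP at [0.131, 0.585, 0.219] pointing down, gripper open.
Joint ranges: [-2.96, 2.96], [-0.89, 2.26], [0.02, 2.5], [-1.34, 4.48], [0, 2.73], [-2.66, 2.66]. Speed limits (rad/s): [2.39, 2.39, 2.79, 3.14, 3.14, 3.14].

INTERFACE

Orientations are given as a rotation vector (axis times angle).
In Python, from rig import readout, grab_frame, sign_off gives the robot as it stands.
- The arm moves only by the tool step_arm, never from a script. Its argument "steps" is a list of rows, each a list of 5 numbers: the shift along the tool's x, y, z in m, then the turn about the tool's x in rad, then the opening, from -1 (shut) to 1 (fully open), so that 0 is half open. A call has 1 to 12 rows; each row is the pose to reach, as a shift and turn from the pose commanded when the call began, along the tool's axes at that moment; what a row does not reach only later rows make up. A row lasts 1/8 s, in which the tool goes at most 62.5 mm and 10.7 degrees, less where a joint would pass 70% of its speed; a pose out of reach is approached as far as the arm can. A call with a gripper value outside its range is refused whole. The fingers move at their own pace and stop on an object; "force" is the grip in N (left out, the last holds). Time passes only in rows, so rows that repeat a pose let the fingers close. It gives the time, the measured TCP pose, the force and the opening at its end, in the units of the state.
- readout.observe(): the state, without advancing time (a new reading comes with each control period).
- grab_frame(name): name is "scene" or "top" or "wrist"; returns a dict with "pixels" (480x640x3 uint8, red, green, blue), "camera_matrix" (3x3 intrinsics, pixels), "dist" ([k1, k2, p1, p2, k3] as OpenCV has them; the pictures are not rectified), "rvec" (rotation vector, rad) and "tvec" (3), from world to camera coordinates, as OpenCV has them. Camera axes: x right, y down, z forward; pixel columns grow to the right and rows downward; lengths in m; the calibration is good to about 2 mm. A picture is of the moment at which its call begins. There is no depth.
- sign_off(): hands the job in, once; it reports no verdict.
The state is a dict: "time": time; "joint_pos": joint angles; "dq": joint speeds; "joint_efforts": joint torques, N m; "position": TCP position; "ee_rot": TCP orientation; "contact_force": force on the tool from outside, world axes, zero at the start; "wrist_torque": the same for the moment, N m; "grip_width": opening from 0.0 (shut) to 1.0 (fully open).
Only numpy, scipy, OpenCV 4.12 (cv2) and the standard library are available. Lean on these libraries where they do the work, as an engineer would, in place of code of your own. Each camera call takes 0.05 s, during which the arm holds its last target.

TASK

Put all the aluminium embossing plates away in the clamping frame: flip the cam lever fully open, then stack every plate flat on the bed, ornament up and lengthways along the clamp, with one cork separator board between every two plates (the bottom plate lies straight on the bed), all edges in line. Turn the adjusting nut until its bar is in line with the groove on the housing and, once the stack is complete, flip the lever fully closed so that the jaw holds the plates against the fence. Leave the other things on the bench alone.

Things in the scene. Friction and masses are not known exactly. Their poses are not given: they have to be found in the camera images.
- frame: Fixed clamping frame. Origin: on the table under the middle of its bed. Its x (the clamp axis) runs from the nut past the fence, over the bed to the jaw and the cam lever; z up. Steel base plate 4 mm thick, 310 (x) x 120 (y) mm. Grey housings 60 mm wide, tops 47 mm over the table: nut's at x = -150 to -84 mm, lever's at x = 98 to 150 mm.
- bed (a point): Centre of the bed's top face, 4 mm above the table; axes as the frame's. Plates clamped at the right nut setting are centred here. The bed lies between the fence (face at x = -46 mm plus 5 mm per rad of nut, 70 mm wide, top 71 mm over the table) and the jaw's pad (face at x = 35.8 mm plus 10 mm per rad of lever); two guide posts on each side leave the middle open for the fingers.
- post (a point): Foot of one of the four guide posts at the bed's corners (x = +-30, y = +-34 mm in the frame of bed; this one at +, +): steel rods 8 mm thick with tapered tips, 64 mm over the table. Layers are lowered between them: 60 mm clear across (y). The fingers go between the two posts of a side, 52 mm clear.
- lever (a joint): Cam lever, rad: 0 closed (points along the frame's +y), 1.6 fully open (along +x), both stops. Turns about the vertical through lever_pivot, clockwise from above as it opens; stiff, stays where left (3.5 N at the knob). Opening draws the jaw back evenly by 16 mm.
- lever_pivot (a point): Point on the lever's vertical axis at the height of lever_knob: frame x = 128, y = 0, z = 71.5 mm.
- lever_knob (a point): Grip point on the upright round black knob (18 mm diameter, top 84 mm, foot 50 mm over the table) at the lever's end, 62 mm from the pivot.
- nut (a joint): Adjusting nut, rad: grows clockwise seen from above, 0 to 2.2 (stops); each rad sets the fence 5 mm nearer the jaw. Starts slack (0 to 0.6). At 1.2 its bar is in line with the black groove lines on its housing (the frame's x): the right setting. Stiff, stays where left.
- nut_grip (a point): On the nut's vertical axis (frame x = -118, y = 0), at mid-height (70 mm over the table) of its upright bar grip: 44 mm long, 12 mm thick, 28 mm tall. The bar lies along the frame's x at nut = 1.2, so it stands 1.2 - nut rad counter-clockwise of it, seen from above.
- pad (a joint): Compression of the jaw's sprung rubber pad (46 mm wide, top 71 mm over the table), m: 0 free, about 0.004 with plates clamped at the right nut setting, at most 0.009; 2.5 N per mm. It presses on the plates' ends and pushes them to the fence.
- plate1: Aluminium embossing plate, 80 (x) x 50 (y) x 10 (z) mm, about 0.11 kg, with etched scroll ornament on its upper face. Origin: centre of its underside. Lies flat, ornament up. 3 or 4 plates are present; absent ones read None from the start.
- plate2: Aluminium embossing plate, 80 (x) x 50 (y) x 10 (z) mm, about 0.11 kg, with etched scroll ornament on its upper face. Origin: centre of its underside. Lies flat, ornament up. 3 or 4 plates are present; absent ones read None from the start.
- plate3: Aluminium embossing plate, 80 (x) x 50 (y) x 10 (z) mm, about 0.11 kg, with etched scroll ornament on its upper face. Origin: centre of its underside. Lies flat, ornament up. 3 or 4 plates are present; absent ones read None from the start.
- plate4: Aluminium embossing plate, 80 (x) x 50 (y) x 10 (z) mm, about 0.11 kg, with etched scroll ornament on its upper face. Origin: centre of its underside. Lies flat, ornament up. 3 or 4 plates are present; absent ones read None from the start.
- board1: Separator board of cork, 74 (x) x 46 (y) x 8 (z) mm, 30 g. Origin: centre of its underside. Three are always there, all alike; those not needed may stay where they lie.
- board2: Separator board of cork, 74 (x) x 46 (y) x 8 (z) mm, 30 g. Origin: centre of its underside. Three are always there, all alike; those not needed may stay where they lie.
- board3: Separator board of cork, 74 (x) x 46 (y) x 8 (z) mm, 30 g. Origin: centre of its underside. Three are always there, all alike; those not needed may stay where they lie.
- spool: Wooden thread spool, 38 mm across, 50 mm tall; origin at its underside or middle. Bystander, to be left alone.
- tin: Small brass tin, 36 mm across, 32 mm tall; origin at its underside or middle. Bystander, to be left alone.
- wax: Block of wax, 50 x 35 x 25 mm; origin at its underside or middle. Bystander, to be left alone.
- dye: Amber dye bottle, 48 mm across, 90 mm tall; origin at its underside or middle. Bystander, to be left alone.
- anvil: Steel rivet-setting anvil disc, 44 mm across, 20 mm tall; origin at its underside or middle. Bystander, to be left alone.
- cup: White cup, 70 mm across, 80 mm tall; origin at its underside or middle. Bystander, to be left alone.
Things that resemble listed ones, but are neither listed nor needed, are in the scene too. What is shaped like the board1 but pink or yellow is not meant.

How it is judged:
By the outcome, as a careful person would: the job done as asked, in the order asked, and still so for the second after the job is handed in, with the robot touching nothing.
Of plate1, plate2, plate3, plate4 only 3 to 4 are there at a start; the rules pass over those that are not, and their reading is None.
At some moment in a run one of plate1, plate2, plate3, plate4, board1, board2, board3 may be knocked a few centimetres aside while the robot is not near it.
Once in a run the grip may slacken for a moment while it holds something.
It also fails if it takes over 210 s, if anything falls off the work surface, if the arm or the gripper's body presses on something with over 40 N, if the wrist force passes 120 N, or if a joint passes its speed limit or range.

## Working session

There is one attempt and no reset: what is moved stays moved. The work goes in short steps, Python scripts to look and compute and a tool call to move; the robot and the scene stay as the last step left them, time stands still between calls to the robot, and variables do not carry over. Pictures are saved under pics/ and viewed, and the job is handed in when it is done.

Besides the shell and the picture viewer there is one more tool, called after "Call:" in YAML: its name, and indented under it one key for each argument. step_arm: Moves the arm, as the interface text tells. Its arguments: {"type":"object","properties":{"steps":{"type":"array","items":{"type":"array","items":{"type":"number"}}},"force":{"type":"number"}},"required":["steps"]}

```bash
ls; mkdir -p pics; cat > h.py <<'E'
import numpy as np, cv2
from rig import readout, grab_frame, sign_off
def snap(name, fn):
    f=grab_frame(name); cv2.imwrite('pics/'+fn, f['pixels'][:,:,::-1]); np.savez('pics/'+fn+'.npz',**{k:np.array(f[k]) for k in f}); return f
def load(fn): return dict(np.load('pics/'+fn+'.npz'))
def ray(f,px):
    px=np.array(px,float).reshape(-1,1,2)
    u=cv2.undistortPoints(px,np.array(f['camera_matrix'],float),np.array(f['dist'],float)).reshape(-1,2)
    R=cv2.Rodrigues(np.array(f['rvec'],float))[0]; t=np.array(f['tvec'],float).ravel()
    d=np.c_[u,np.ones(len(u))]@R; c=-R.T@t
    return c,d
def onz(f,px,z):
    c,d=ray(f,px); z=np.broadcast_to(z,len(d)); return c+d*((z-c[2])/d[:,2])[:,None]
def proj(f,P):
    return cv2.projectPoints(np.array(P,float).reshape(-1,1,3),np.array(f['rvec'],float),np.array(f['tvec'],float),np.array(f['camera_matrix'],float),np.array(f['dist'],float))[0].reshape(-1,2)
E
python3 - <<'E'
from h import *
s=readout.observe(); print(s)
for n in ['scene','top','wrist']:
    f=snap(n,n+'0.png'); c,d=ray(f,[[320,240]]); print(n,c,d,f['camera_matrix'][0,0])
E
```

```text
pics
{'time': 0.0, 'joint_pos': array([ 1.26460186e+00,  1.31153335e-01,  1.48924263e+00,  3.75689388e-05,
        1.52297069e+00, -8.54138165e-02]), 'dq': array([ 0.00097739,  0.00039305, -0.00340326,  0.00108358,  0.00122869,
        0.00045948]), 'joint_efforts': array([-5.02485655e-04, -5.59857595e+01, -4.91754162e+01,  7.69050163e-02,
        3.54957534e-02, -1.82699732e-04]), 'position': array([0.13120312, 0.58492309, 0.21761223]), 'ee_rot': array([-1.04605947,  1.30711418,  1.04446173]), 'contact_force': array([ 0.34977851, -0.15053776, -0.15218929]), 'wrist_torque': array([-0.00419021,  0.04294553, -0.01210897]), 'grip_width': 1.0001676402941078}
scene [1.11092794 0.34123576 0.73738799] [[-0.62978949 -0.38071982 -0.6772748 ]] 461.0933727459878
top [ 0.40915517 -0.00456234  1.33750797] [[ 0.0797764   0.00388037 -0.99680812]] 598.9150283345781
wrist [0.05157957 0.60257113 0.38389405] [[ 0.28765414 -0.07643085 -0.95473956]] 339.51150905783624
```

View pics/scene0.png

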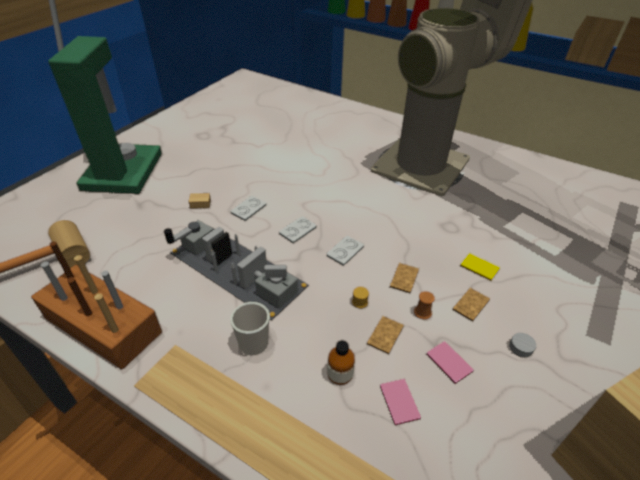

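View pics/top0.png

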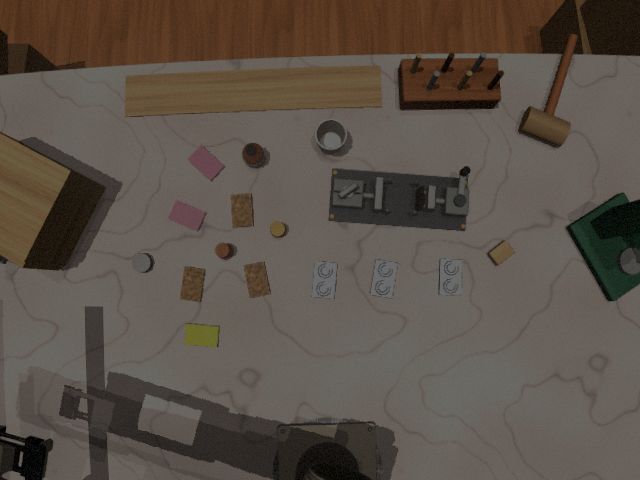

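View pics/wrist0.png

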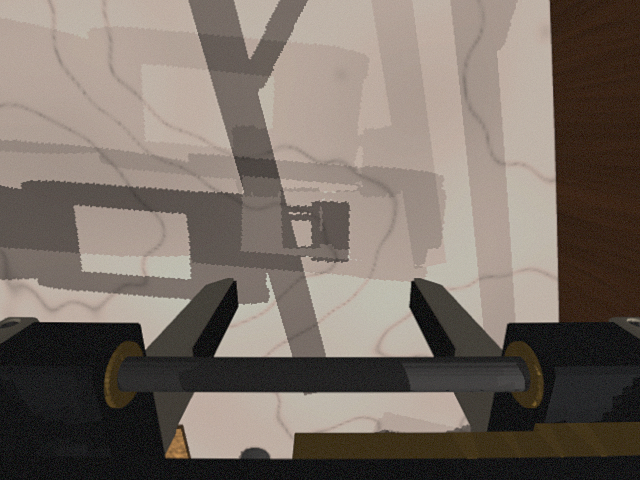

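```bash
python3 - <<'E'
from h import *
s=readout.observe(); print(cv2.Rodrigues(s['ee_rot'])[0].round(4))
f=load('top0.png'); im=f['pixels'][:,:,::-1]
cv2.imwrite('pics/topz.png',cv2.resize(im[150:310,310:490],None,fx=4.4,fy=3.7*1.0 if 0 else 4.4*0.84,interpolation=cv2.INTER_CUBIC)[:600,:800])
cv2.imwrite('pics/topb.png',cv2.resize(im[180:310,170:300],None,fx=4,fy=4,interpolation=cv2.INTER_CUBIC))
f=load('scene0.png'); im=f['pixels'][:,:,::-1]
cv2.imwrite('pics/sceneZ.png',cv2.resize(im[190:320,155:325],None,fx=4.4,fy=4.4,interpolation=cv2.INTER_CUBIC))
print(f['camera_matrix'],f['dist'])
E
```

```text
[[-4.000e-04 -9.757e-01  2.190e-01]
 [-1.300e-03  2.190e-01  9.757e-01]
 [-1.000e+00  1.000e-04 -1.400e-03]]
[[461.09337275   0.         319.93295033]
 [  0.         461.09337275 247.7640087 ]
 [  0.           0.           1.        ]] [0.03187345 0.         0.         0.         0.        ]
```

View pics/topz.png

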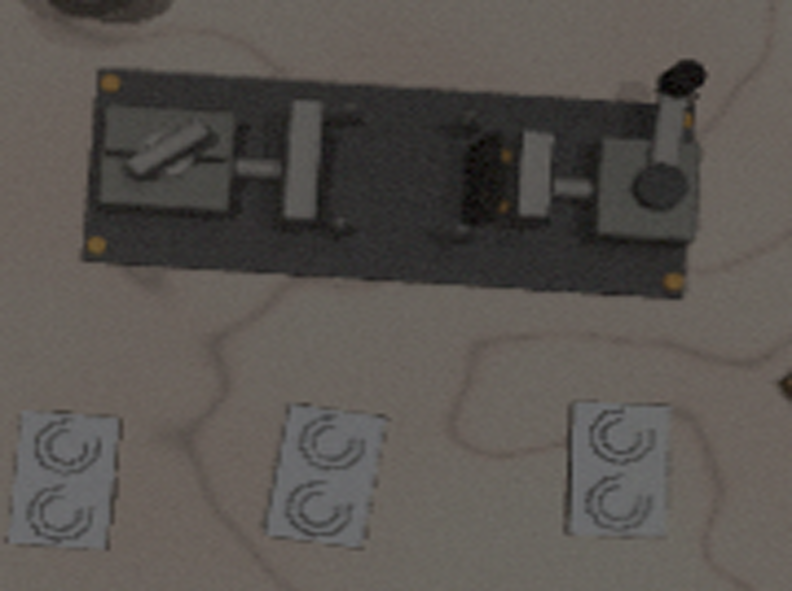

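View pics/topb.png

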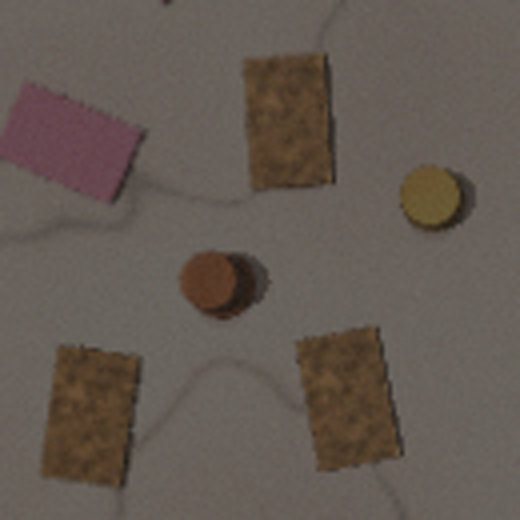

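View pics/sceneZ.png

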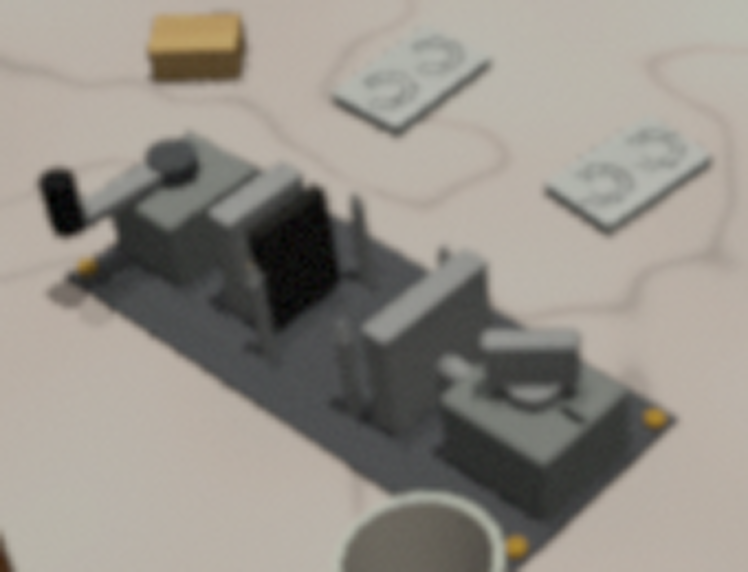

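```bash
cat >> h.py <<'E'
def fitrigid(A,B): # A model 2d -> B world 2d
    A=np.array(A);B=np.array(B);a=A.mean(0);b=B.mean(0);H=(A-a).T@(B-b);U,_,V=np.linalg.svd(H);R=(V.T@np.diag([1,np.linalg.det(V.T@U.T)])@U.T)
    t=b-R@a; res=(A@R.T+t-B); return np.arctan2(R[1,0],R[0,0]),t,res
def rects(f,mask,z,lo=0.0015,hi=0.008):
    out=[]
    cs,_=cv2.findContours(mask.astype(np.uint8),cv2.RETR_EXTERNAL,cv2.CHAIN_APPROX_NONE)
    for c in cs:
        if len(c)<20: continue
        W=onz(f,c.reshape(-1,2).astype(float),z)[:,:2]
        (cx,cy),(w,h),a=cv2.minAreaRect((W*1000).astype(np.float32))
        if lo*1e6<w*h<hi*1e6:
            if w<h: w,h,a=h,w,a+90
            out.append((round(cx/1000,4),round(cy/1000,4),round(w,1),round(h,1),round((a+90)%180-90,1),c.reshape(-1,2).mean(0).round(1)))
    return out
E
python3 - <<'E'
from h import *
f=load('top0.png'); im=f['pixels']; hsv=cv2.cvtColor(im,cv2.COLOR_RGB2HSV)
g=cv2.cvtColor(im,cv2.COLOR_RGB2GRAY)
for (u,v) in [(324,280),(380,280),(450,277),(242,210),(300,300),(350,215)]: print(u,v,np.median(im[v-2:v+3,u-2:u+3].reshape(-1,3),0),np.median(hsv[v-2:v+3,u-2:u+3].reshape(-1,3),0))
zc=np.array([[97,70],[82,262],[684,298],[698,107]])/[4.4,4.4*.84]+[310,150]-.5
zc=cv2.cornerSubPix(g,zc.astype(np.float32).reshape(-1,1,2),(3,3),(-1,-1),(3,30,.01)).reshape(-1,2); print(zc)
W=onz(f,zc,.004)[:,:2]
m=np.array([[-155,60],[-155,-60],[155,-60],[155,60]])/1000
for k in ([0,1,2,3],[0,1,2]): print(*[x.round(4) for x in map(np.array,fitrigid(m[k],W[k]))])
E
```

```text
324 280 [104. 104. 105.] [120.   5. 105.]
380 280 [103. 104. 106.] [105.   5. 106.]
450 277 [102. 104. 103.] [105.   5. 104.]
242 210 [84. 65. 46.] [ 15. 120.  84.]
300 300 [105.  99.  92.] [ 16.  30. 105.]
350 215 [48. 48. 46.] [30. 15. 48.]
[[331.5808  168.43776]
 [327.82928 219.75703]
 [464.83395 230.27003]
 [468.13635 178.45021]]
-1.6735 [ 0.6033 -0.1787] [[ 0.0016 -0.0006]
 [-0.0013 -0.0002]
 [-0.0007 -0.0004]
 [ 0.0005  0.0012]]
-1.6711 [ 0.6036 -0.1783] [[ 0.0015  0.    ]
 [-0.0014  0.0001]
 [-0.0001 -0.0001]]
```

```bash
cat >> h.py <<'E'
def masks(f):
    im=f['pixels']; h=cv2.cvtColor(cv2.GaussianBlur(im,(3,3),0),cv2.COLOR_RGB2HSV).astype(int)
    return h
E
python3 - <<'E'
from h import *
f=load('top0.png'); h=masks(f)
pl=(h[...,1]<16)&(h[...,2]>75)
pl=cv2.morphologyEx(pl.astype(np.uint8),cv2.MORPH_CLOSE,np.ones((5,5)))
pl=cv2.morphologyEx(pl,cv2.MORPH_OPEN,np.ones((3,3)))
print('plates');[print(r) for r in rects(f,pl,.010,.002,.007)]
bo=(h[...,0]<25)&(h[...,0]>8)&(h[...,1]>75)&(h[...,2]>30)
print('boards');[print(r) for r in rects(f,bo,.008)]
f=load('scene0.png'); h=masks(f)
print('boards scene');[print(r) for r in rects(f,(h[...,0]<25)&(h[...,0]>8)&(h[...,1]>75)&(h[...,2]>30),.008)]
pl=(h[...,1]<16)&(h[...,2]>75)
pl=cv2.morphologyEx(pl.astype(np.uint8),cv2.MORPH_CLOSE,np.ones((5,5)))
print('plates');[print(r) for r in rects(f,pl,.010,.002,.007)]
E
```

```text
plates
(0.4277, -0.0058, 79.5, 49.4, -7.0, array([323.9, 279.3]))
(0.4262, -0.1376, 79.8, 50.4, -11.4, array([383.6, 278.3]))
(0.4255, -0.2867, 78.2, 49.7, -2.4, array([450.3, 276.6]))
boards
(0.4261, 0.2889, 73.7, 47.4, -8.8, array([192.1, 283.7]))
(0.4321, 0.1439, 73.3, 46.0, 9.5, array([256.6, 279.4]))
(0.4759, -0.4055, 54.0, 35.7, -54.2, array([500.7, 252.3]))
(0.5883, 0.1745, 74.2, 46.1, 2.6, array([241.6, 210. ]))
(0.7179, 0.148, 48.0, 46.4, 88.0, array([252.6, 153. ]))
boards scene
(0.6866, 0.1333, 51.3, 48.5, 22.7, array([341.1, 359.3]))
(0.5912, 0.1768, 75.9, 45.9, 2.5, array([385.1, 334.4]))
(0.4832, 0.2116, 75.9, 35.1, 13.3, array([424.1, 305.1]))
(0.4292, 0.2915, 77.3, 46.0, -8.7, array([471. , 303.5]))
(0.5353, 0.0922, 59.8, 32.1, 24.0, array([360.1, 297.2]))
(0.4349, 0.1462, 77.3, 45.4, 9.6, array([404.1, 277.4]))
(0.4718, -0.408, 61.3, 50.3, 41.6, array([199.3, 200.3]))
(-1.4516, -0.4131, 136.1, 25.3, 19.7, array([457. ,   3.2]))
plates
(0.9334, -0.2797, 119.5, 29.2, 88.6, array([ 73.1, 355.2]))
(0.2411, 0.4092, 107.0, 30.5, 71.9, array([554.1, 268.8]))
(0.4308, -0.0028, 82.4, 51.2, -6.9, array([345. , 249.8]))
(0.429, -0.1349, 83.0, 54.0, -11.1, array([297.3, 228.8]))
(0.4265, -0.2846, 86.3, 55.9, -4.4, array([248.8, 206.8]))
(0.3997, -0.7495, 63.4, 33.9, 57.6, array([126.4, 147.8]))
(0.2163, -0.8176, 75.5, 35.9, 0.4, array([154.6, 116.9]))
```

```bash
cat >> h.py <<'E'
FT=np.array([0.6033,-0.1785]); FY=-1.6725
def fw(x,y):  # frame mm -> world m
    c,s=np.cos(FY),np.sin(FY); return FT+np.array([c*x-s*y,s*x+c*y])/1000
def wf(p):
    c,s=np.cos(FY),np.sin(FY); d=(np.array(p)-FT)*1000; return np.array([c*d[0]+s*d[1],-s*d[0]+c*d[1]])
def delta(x,y,z,yawdeg,s=None):
    s=s or readout.observe(); R=cv2.Rodrigues(s['ee_rot'])[0]; p=s['position']
    psi=np.degrees(np.arctan2(R[1,2],R[0,2])); turn=(psi-yawdeg+180)%360-180
    d=R.T@(np.array([x,y,z])-p)
    print('tgt',np.round([x,y,z,yawdeg],4),'now',p.round(4),'yaw',round(psi,2),'| dxyz',d.round(4),'turn rad',round(np.radians(turn),4),'F',s['contact_force'].round(1),'gw',round(float(s['grip_width']),3),'t',round(s['time'],2),'q6',round(float(s['joint_pos'][5]),2))
    return d,turn
E
python3 - <<'E'
from h import *
k=fw(128,62);print(k)
delta(k[0],k[1],.20,FY*57.2958+180)
E
```

```text
[ 0.65198398 -0.31213334]
tgt [ 0.652  -0.3121  0.2    84.1728] now [0.1313 0.585  0.2178] yaw 77.35 | dxyz [ 0.0188 -0.7046 -0.7613] turn rad -0.1191 F [0.  0.9 1.2] gw 1.002 t 0.15 q6 -0.09
```

Call:
step_arm:
  steps:
    - [0,-0.352,-0.38,-0.06,0]
    - [0,-0.352,-0.38,-0.06,0]
    - [0,-0.352,-0.38,-0.06,0]
    - [0,-0.352,-0.38,-0.06,0]
    - [0,-0.352,-0.38,-0.06,0]
    - [0,-0.352,-0.38,-0.06,0]
    - [0,-0.352,-0.38,-0.06,0]
    - [0,-0.7,-0.76,-0.119,0]
    - [0,-0.7,-0.76,-0.119,0]
    - [0,-0.7,-0.76,-0.119,0]
    - [0,-0.7,-0.76,-0.119,0]
    - [0,-0.7,-0.76,-0.119,0]
  force: 20

```text
time: 1.65
position: [0.5075, -0.0659, 0.2185]
ee_rot: [-1.134, 1.255, 1.134]
contact_force: [0.8, 1.8, 0.7]
grip_width: 0.501
```

```bash
python3 - <<'E'
from h import *
k=fw(128,62)
delta(k[0],k[1],.20,FY*57.2958+180)
E
```

```text
tgt [ 0.652  -0.3121  0.2    84.1728] now [ 0.5075 -0.0659  0.2185] yaw 84.15 | dxyz [ 0.0186 -0.1688 -0.2302] turn rad -0.0004 F [0.8 1.8 0.7] gw 0.501 t 1.65 q6 -1.7
```

Call:
step_arm:
  steps:
    - [0,-0.169,-0.23,0,0]
    - [0,-0.169,-0.23,0,0]
    - [0,-0.169,-0.23,0,0]
    - [0,-0.169,-0.23,0,0]
    - [0,-0.169,-0.23,0,0]
    - [0,-0.169,-0.23,0,0]
    - [0,-0.169,-0.23,0,0]

```text
time: 2.52
position: [0.6513, -0.3091, 0.218]
ee_rot: [-1.133, 1.256, 1.135]
contact_force: [-0.2, -0.5, 0.3]
grip_width: 0.501
```

```bash
python3 - <<'E'
from h import *
k=fw(128,62)
delta(k[0],k[1],.20,FY*57.2958+180)
f=snap('wrist','w1.png')
E
```

```text
tgt [ 0.652  -0.3121  0.2    84.1728] now [ 0.6513 -0.3091  0.218 ] yaw 84.17 | dxyz [ 0.018 -0.001 -0.003] turn rad -0.0 F [-0.2 -0.5  0.3] gw 0.501 t 2.52 q6 -1.98
```

View pics/w1.png

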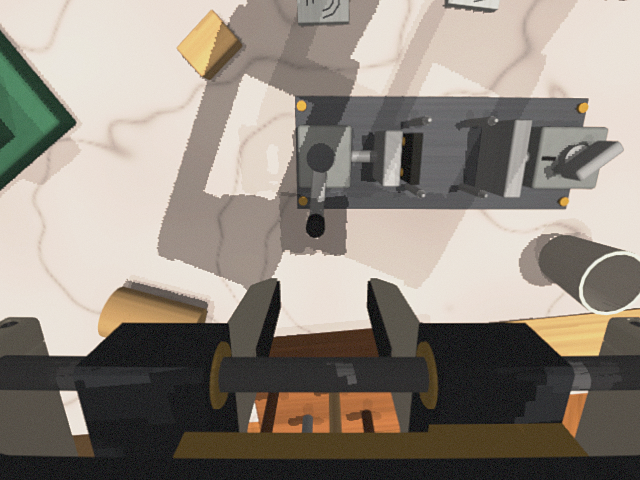

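```bash
python3 - <<'E'
from h import *
f=load('w1.png'); g=cv2.cvtColor(f['pixels'],cv2.COLOR_RGB2GRAY)
c=np.array([[588,98],[568,208],[297,209],[296,97]],np.float32)
c=cv2.cornerSubPix(g,c.reshape(-1,1,2),(4,4),(-1,-1),(3,30,.01)).reshape(-1,2);print(c)
W=onz(f,c,.004)[:,:2]
m=np.array([[-155,-60],[-155,60],[155,60],[155,-60]])/1000
print(*[np.array(x).round(4) for x in fitrigid(m,W)])
print('knob top',wf(onz(f,[[315,220]],.084)[0,:2]), wf(onz(f,[[315,226]],.0715)[0,:2]),'pivot top?',wf(onz(f,[[320,155]],.055)[0,:2]))
s=readout.observe()
# project expected frame points
for P in [(128,62,84),(128,62,50),(-118,0,84),(30,34,64),(-30,34,64),(30,-34,64),(-30,-34,64)]:
    w=fw(P[0],P[1]); print(P,proj(f,[w[0],w[1],P[2]/1000]).round(1))
# gripper tips
print(proj(f,s['position']))
E
```

```text
[[588.3618    98.343216]
 [565.83997  208.16759 ]
 [297.0146   208.1042  ]
 [293.86697   95.20187 ]]
-1.6739 [ 0.6031 -0.1796] [[-0.0011  0.0003]
 [ 0.001   0.0001]
 [ 0.0002 -0.0006]
 [-0.0001  0.0002]]
knob top [133.17824689  53.68092892] [133.52937255  62.64810011] pivot top? [128.73326321  -2.29868028]
(128, 62, 84) [[320.7 228.8]]
(128, 62, 50) [[320.9 219.9]]
(-118, 0, 84) [[601.5 160.6]]
(30, 34, 64) [[423.8 194.9]]
(-30, 34, 64) [[486.5 195. ]]
(30, -34, 64) [[430.2 119.4]]
(-30, -34, 64) [[496.8 119.7]]
[[325.16675674 293.51615437]]
```

```bash
sed -i 's/^FT=.*/FT=np.array([0.6032,-0.179]); FY=-1.673/' h.py; python3 - <<'E'
from h import *
k=fw(133,62)
delta(k[0],k[1],.057,FY*57.2958+180)
E
```

```text
tgt [ 6.51300e-01 -3.17600e-01  5.70000e-02  8.41441e+01] now [ 0.6514 -0.3087  0.2186] yaw 84.21 | dxyz [ 0.1616 -0.0009 -0.0089] turn rad 0.0011 F [-0.2  0.  -0.3] gw 0.499 t 2.58 q6 -1.98
```

Call:
step_arm:
  steps:
    - [0.05,-0.001,-0.009,0,0]
    - [0.11,-0.001,-0.009,0,0]
    - [0.161,-0.001,-0.009,0,0]
    - [0.161,-0.001,-0.009,0,0]
    - [0.161,-0.001,-0.009,0,-1]
    - [0.161,-0.001,-0.009,0,-1]
    - [0.161,-0.001,-0.009,0,-1]
    - [0.161,-0.001,-0.009,0,-1]
    - [0.161,-0.001,-0.009,0,-1]
  force: 15

```text
time: 3.7
position: [0.6532, -0.3191, 0.0603]
ee_rot: [-1.136, 1.254, 1.131]
contact_force: [-0.3, 2.8, 8.0]
grip_width: 0.192
```

```bash
python3 - <<'E'
from h import *
k=fw(133,62)
delta(k[0],k[1],.057,FY*57.2958+180)
print(wf(readout.observe()['position'][:2]))
f=snap('wrist','w2.png')
E
```

```text
tgt [ 6.51300e-01 -3.17600e-01  5.70000e-02  8.41441e+01] now [ 0.6532 -0.3191  0.0603] yaw 84.18 | dxyz [0.0033 0.0021 0.0012] turn rad 0.0006 F [-0.3  2.8  8. ] gw 0.192 t 3.7 q6 -1.99
[134.21921075  64.04037753]
```

View pics/w2.png

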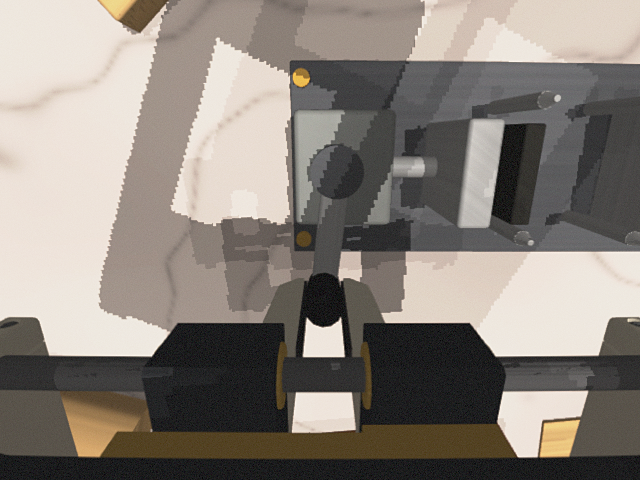

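Call:
step_arm:
  steps:
    - [-0.002,0.003,-0.006,0.1,-1]
    - [-0.003,0.005,-0.015,0.26,-1]
    - [-0.003,0.009,-0.024,0.42,-1]
    - [-0.003,0.014,-0.032,0.58,-1]
    - [-0.003,0.0205,-0.0385,0.74,-1]
    - [-0.003,0.0275,-0.0445,0.9,-1]
    - [-0.003,0.0355,-0.0495,1.07,-1]
    - [-0.003,0.044,-0.053,1.24,-1]
    - [-0.003,0.053,-0.055,1.4,-1]
    - [-0.003,0.0615,-0.056,1.53,-1]
    - [-0.003,0.067,-0.056,1.6,-1]
    - [-0.003,0.069,-0.056,1.6,-1]

```text
time: 5.25
position: [0.5812, -0.3685, 0.0609]
ee_rot: [0.102, 1.559, -0.106]
contact_force: [27.4, -7.6, -20.5]
grip_width: 0.191
```

```bash
python3 - <<'E'
from h import *
k=fw(190,-2)
delta(k[0],k[1],.057,FY*57.2958+90)
print(wf(readout.observe()['position'][:2]))
f=snap('wrist','w3.png')
E
```

```text
tgt [ 0.5818 -0.3678  0.057  -5.8559] now [ 0.5812 -0.3685  0.0609] yaw -7.57 | dxyz [0.0039 0.0008 0.0005] turn rad -0.0299 F [ 27.4  -7.6 -20.5] gw 0.191 t 5.25 q6 -0.51
[190.73771654  -2.52472998]
```

View pics/w3.png

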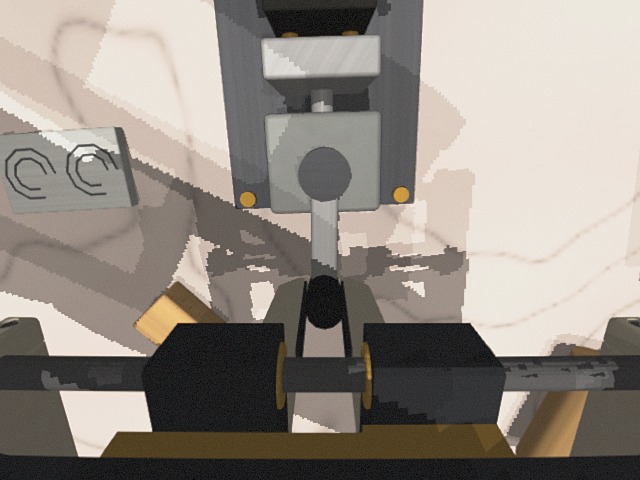

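Call:
step_arm:
  steps:
    - [0,0,0,0,0]
    - [0,0,0,0,0]
    - [-0.05,0,0,0,0]
    - [-0.11,0,0,0,0]
    - [-0.14,0,0,0,0]
    - [-0.14,0,0,0,0]

```text
time: 6.05
position: [0.5789, -0.369, 0.2055]
ee_rot: [0.1, 1.562, -0.106]
contact_force: [-0.4, 0.9, -0.6]
grip_width: 0.498
```

```bash
python3 - <<'E'
from h import *
f=load('top0.png')
a=np.array([[134,174],[202,126]])/[4.4,4.4*.84]+[310,150]-.5
w=[wf(x[:2]) for x in onz(f,a,.084)];print(w,np.degrees(np.arctan2(*(w[1]-w[0])[::-1])))
f=load('w1.png'); im=f['pixels'][:,:,::-1]
cv2.imwrite('pics/w1z.png',cv2.resize(im[110:210,520:640],None,fx=5,fy=5,interpolation=cv2.INTER_CUBIC))
k=fw(-118,0); delta(k[0],k[1],.2,-5.86+40)
E
```

```text
[array([-133.55593801,  -16.61008766]), array([-102.84032549,   13.57062717])] 44.49674153863439
tgt [ 0.6152 -0.0616  0.2    34.14  ] now [ 0.5789 -0.369   0.2055] yaw -7.52 | dxyz [ 0.0043  0.3095 -0.0042] turn rad -0.7271 F [-0.4  0.9 -0.6] gw 0.498 t 6.05 q6 -0.51
```

View pics/w1z.png

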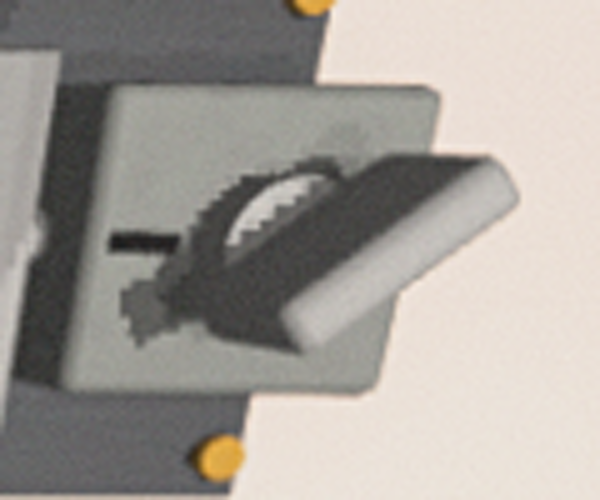

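```bash
python3 - <<'E'
from h import *
f=load('w1.png')
a=np.array([[300,330],[505,180]])/5.+[520,110]-.5
w=[wf(x[:2]) for x in onz(f,a,.084)];print(w,np.degrees(np.arctan2(*(w[1]-w[0])[::-1])),(w[0]+w[1])/2)
E
```

```text
[array([-101.60978353,   13.00250954]), array([-132.36668445,  -12.96702689])] -139.82398249798055 [-1.16988234e+02  1.77413264e-02]
```

Call:
step_arm:
  steps:
    - [0,0.06,0,-0.15,0]
    - [0,0.12,0,-0.3,0]
    - [0,0.18,0,-0.45,0]
    - [0,0.24,-0.004,-0.6,0]
    - [0,0.309,-0.004,-0.752,0]
    - [0,0.309,-0.004,-0.752,0]
    - [0.04,0.309,-0.004,-0.752,0]
    - [0.09,0.309,-0.004,-0.752,0]
    - [0.12,0.309,-0.004,-0.752,0]
    - [0.12,0.309,-0.004,-0.752,0]

```text
time: 7.3
position: [0.6101, -0.0612, 0.0761]
ee_rot: [-0.482, 1.523, 0.488]
contact_force: [-1.3, -0.6, 0.6]
grip_width: 0.496
```

```bash
python3 - <<'E'
from h import *
k=fw(-118,0); delta(k[0],k[1],.06,-5.86+41.5)
f=snap('wrist','w4.png')
E
```

```text
tgt [ 0.6152 -0.0616  0.06   35.64  ] now [ 0.6101 -0.0612  0.0761] yaw 35.47 | dxyz [ 0.016  -0.0034  0.004 ] turn rad -0.003 F [-1.3 -0.6  0.6] gw 0.496 t 7.3 q6 -0.8
```

View pics/w4.png

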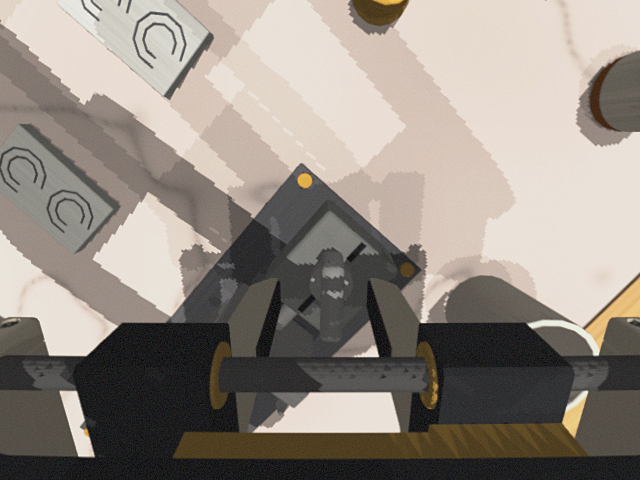

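Call:
step_arm:
  steps:
    - [0.008,-0.003,0.004,0,0]
    - [0.016,-0.003,0.004,0,0]
    - [0.016,-0.003,0.004,0,0]
    - [0.016,-0.003,0.004,0,-1]
    - [0.016,-0.003,0.004,0,-1]
    - [0.016,-0.003,0.004,0,-1]
    - [0.016,-0.003,0.004,0,-1]
    - [0.016,-0.003,0.004,0,-1]
  force: 25

```text
time: 8.35
position: [0.6165, -0.0627, 0.0648]
ee_rot: [-0.487, 1.521, 0.485]
contact_force: [-11.7, -6.5, 8.8]
grip_width: 0.128
```

```bash
python3 - <<'E'
from h import *
k=fw(-118,0); delta(k[0],k[1],.06,-5.86)
E
```

```text
tgt [ 0.6152 -0.0616  0.06   -5.86  ] now [ 0.6165 -0.0627  0.0648] yaw 35.55 | dxyz [ 0.0048  0.0016 -0.0004] turn rad 0.7227 F [-11.7  -6.5   8.8] gw 0.128 t 8.35 q6 -0.8
```

Call:
step_arm:
  steps:
    - [-0.003,0,0,0.1,-1]
    - [-0.003,0,0,0.22,-1]
    - [-0.003,0,0,0.34,-1]
    - [-0.003,0,0,0.46,-1]
    - [-0.003,0,0,0.58,-1]
    - [-0.003,0,0,0.68,-1]
    - [-0.003,0,0,0.723,-1]
    - [-0.003,0,0,0.723,-1]
    - [-0.003,0,0,0.723,-1]

```text
time: 9.48
position: [0.6152, -0.0629, 0.0649]
ee_rot: [0.079, 1.577, -0.083]
contact_force: [-6.9, -9.3, -7.1]
grip_width: 0.126
```

```bash
python3 - <<'E'
from h import *
k=fw(-118,0); delta(k[0],k[1],.06,-5.86); print(readout.observe()['wrist_torque'])
E
```

```text
tgt [ 0.6152 -0.0616  0.06   -5.86  ] now [ 0.6152 -0.0629  0.0649] yaw -5.9 | dxyz [ 0.0049  0.0013 -0.0001] turn rad -0.0007 F [-6.9 -9.3 -7.1] gw 0.126 t 9.47 q6 -0.08
[-1.82721176  1.15516212 -0.03754911]
```

Release and rise, then look.

Call:
step_arm:
  steps:
    - [0,0,0,0,0]
    - [0,0,0,0,0]
    - [-0.05,0,0,0,0]
    - [-0.11,0,0,0,0.3]
    - [-0.11,-0.06,0,0,0.7]
    - [-0.11,-0.08,0,0,0.7]
    - [-0.11,-0.08,0,0,0.7]

```text
time: 10.35
position: [0.6103, -0.1413, 0.1774]
ee_rot: [0.082, 1.569, -0.082]
contact_force: [-0.3, 0.4, -0.4]
grip_width: 0.821
```

```bash
python3 - <<'E'
from h import *
f=snap('wrist','w5.png'); im=f['pixels'][:,:,::-1]
snap('top','top1.png')
s=readout.observe(); print(s['position'],s['grip_width'])
p=proj(f,[np.r_[fw(-118,0),.084]])[0];print(p)
E
```

```text
[ 0.61037851 -0.13940556  0.1769103 ] 0.8453015887786993
[318.25822912 136.81693188]
```

View pics/w5.png

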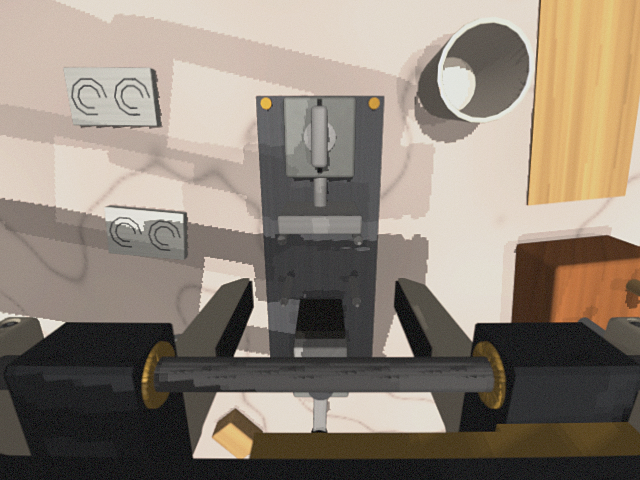

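```bash
python3 - <<'E'
from h import *
f=load('w5.png'); im=f['pixels'][:,:,::-1]
cv2.imwrite('pics/w5z.png',cv2.resize(im[85:205,250:390],None,fx=5,fy=5,interpolation=cv2.INTER_CUBIC))
for P in [(-155,60,4),(-155,-60,4),(30,34,64),(-30,34,64),(30,-34,64),(-30,-34,64),(-141,0,47),(-96,0,47),(-140,0,84),(-96,0,84)]:
    print(P,((proj(f,[np.r_[fw(P[0],P[1]),P[2]/1000]])[0]-[250,85])*5).round(0))
E
```

```text
(-155, 60, 4) [669.  49.]
(-155, -60, 4) [23. 51.]
(30, 34, 64) [ 533. 1100.]
(-30, 34, 64) [543. 789.]
(30, -34, 64) [ 163. 1101.]
(-30, -34, 64) [149. 789.]
(-141, 0, 47) [343. 112.]
(-96, 0, 47) [345. 392.]
(-140, 0, 84) [340.  99.]
(-96, 0, 84) [342. 411.]
```

View pics/w5z.png

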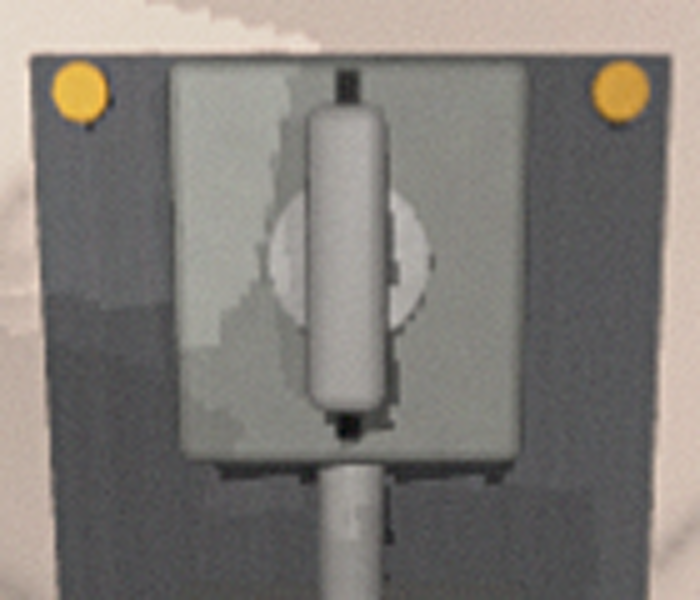

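```bash
cat >> h.py <<'E'
def detect(f):
    h=masks(f)
    pl=(h[...,1]<16)&(h[...,2]>75)
    pl=cv2.morphologyEx(pl.astype(np.uint8),cv2.MORPH_CLOSE,np.ones((5,5)))
    pl=cv2.morphologyEx(pl,cv2.MORPH_OPEN,np.ones((3,3)))
    P=[r for r in rects(f,pl,.010,.0033,.0048) if r[0]<.9]
    bo=(h[...,0]<25)&(h[...,0]>8)&(h[...,1]>75)&(h[...,2]>30)
    B=[r for r in rects(f,bo,.008,.0028,.0040) if r[0]<.9 and r[2]>68]
    for r in P: print('plate',r)
    for r in B: print('board',r)
    return P,B
E
python3 - <<'E'
from h import *
detect(load('top1.png'))
delta(0.4277,-.0058,.10,83)
E
```

```text
plate (0.4255, -0.2867, 78.2, 49.6, -2.5, array([451.5, 277.8]))
board (0.426, 0.2892, 73.5, 46.8, -8.6, array([192.1, 283.7]))
board (0.4321, 0.144, 73.4, 45.9, 10.0, array([256.6, 279.4]))
board (0.5884, 0.1746, 74.1, 46.3, 2.4, array([241.7, 210.2]))
tgt [ 4.277e-01 -5.800e-03  1.000e-01  8.300e+01] now [ 0.6104 -0.1394  0.1769] yaw -5.85 | dxyz [ 0.0772  0.1142 -0.1953] turn rad -1.5507 F [-0.7  0.5  0.6] gw 0.845 t 10.45 q6 -0.2
```

Call:
step_arm:
  steps:
    - [0,0.025,-0.04,-0.17,1]
    - [0,0.05,-0.08,-0.34,1]
    - [0,0.075,-0.12,-0.51,1]
    - [0,0.1,-0.16,-0.68,1]
    - [0.0,0.114,-0.195,-0.85,1]
    - [0.02,0.114,-0.195,-1.02,1]
    - [0.04,0.114,-0.195,-1.19,1]
    - [0.06,0.114,-0.195,-1.36,1]
    - [0.07,0.114,-0.195,-1.55,1]
    - [0.07,0.114,-0.195,-1.55,1]

```text
time: 11.7
position: [0.4272, -0.0058, 0.1065]
ee_rot: [-1.117, 1.266, 1.121]
contact_force: [-0.4, 0.6, 0.5]
grip_width: 0.998
```

```bash
python3 - <<'E'
from h import *
delta(0.4277,-.0058,.003,83)
f=snap('wrist','w6.png'); snap('top','top2.png'); detect(load('top2.png'))
E
```

```text
tgt [ 4.277e-01 -5.800e-03  3.000e-03  8.300e+01] now [ 0.4272 -0.0058  0.1065] yaw 82.99 | dxyz [ 1.035e-01 -8.000e-04  1.000e-04] turn rad -0.0001 F [-0.4  0.6  0.5] gw 0.998 t 11.7 q6 -1.58
plate (0.4255, -0.2866, 78.2, 49.8, -2.4, array([450.3, 276.7]))
board (0.4261, 0.2893, 73.3, 46.9, -9.1, array([192. , 283.8]))
board (0.4321, 0.144, 73.3, 45.9, 10.0, array([256.6, 279.4]))
board (0.5883, 0.1745, 74.2, 46.1, 2.6, array([241.7, 210.2]))
```

View pics/w6.png

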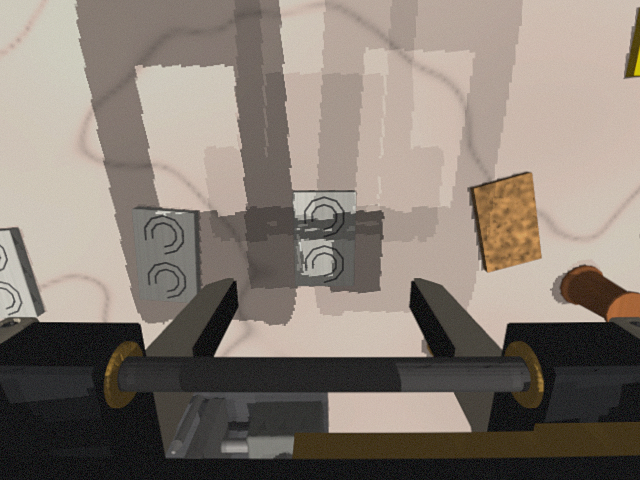

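```bash
python3 - <<'E'
from h import *
f=load('w6.png')
W=onz(f,[[293,191],[355,191],[355,289],[293,286]],.01)[:,:2];print(W.round(4),W.mean(0))
e=W[0]+W[1]-W[2]-W[3]; print(np.degrees(np.arctan2(e[1],e[0])))
E
```

```text
[[ 0.3846 -0.0249]
 [ 0.3905  0.0229]
 [ 0.4735  0.0149]
 [ 0.4643 -0.0368]] [ 0.42822098 -0.0059861 ]
173.05716563054332
```

Call:
step_arm:
  steps:
    - [0.05,0,0,0,1]
    - [0.098,0,0,0,1]
    - [0.103,0,0,0,1]
    - [0.103,0,0,0,1]
    - [0.103,0,0,0,-1]
    - [0.103,0,0,0,-1]
    - [0.103,0,0,0,-1]
    - [0.103,0,0,0,-1]
    - [0.103,0,0,0,-1]
  force: 30

```text
time: 12.92
position: [0.4283, -0.007, 0.0048]
ee_rot: [-1.118, 1.265, 1.118]
contact_force: [-0.6, 1.1, 1.1]
grip_width: 0.533
```

```bash
python3 - <<'E'
from h import *
k=fw(2,0);delta(k[0],k[1],.1,-5.86)
E
```

```text
tgt [ 0.603 -0.181  0.1   -5.86 ] now [ 0.4283 -0.007   0.0048] yaw 82.96 | dxyz [-0.0952 -0.1947 -0.1512] turn rad 1.5502 F [-0.6  1.1  1.1] gw 0.533 t 12.93 q6 -1.58
```

Call:
step_arm:
  steps:
    - [-0.05,0,0,0,-1]
    - [-0.09,-0.02,-0.015,0.1,-1]
    - [-0.095,-0.05,-0.04,0.28,-1]
    - [-0.095,-0.08,-0.06,0.46,-1]
    - [-0.095,-0.11,-0.08,0.64,-1]
    - [-0.095,-0.14,-0.1,0.82,-1]
    - [-0.095,-0.17,-0.12,1.0,-1]
    - [-0.095,-0.195,-0.151,1.18,-1]
    - [-0.095,-0.195,-0.151,1.36,-1]
    - [-0.095,-0.195,-0.151,1.55,-1]
    - [-0.095,-0.195,-0.151,1.55,-1]
    - [-0.095,-0.195,-0.151,1.55,-1]

```text
time: 14.42
position: [0.6031, -0.1807, 0.0993]
ee_rot: [0.077, 1.57, -0.077]
contact_force: [-0.1, -0.6, -1.2]
grip_width: 0.533
```

```bash
python3 - <<'E'
from h import *
k=fw(1.5,0);delta(k[0],k[1],.010,-5.86)
f=snap('wrist','w7.png'); snap('scene','s7.png')
print(proj(f,[np.r_[fw(*p),.09] for p in [(-40,25),(-40,-25)]]))
E
```

```text
tgt [ 0.603  -0.1805  0.01   -5.86  ] now [ 0.6031 -0.1807  0.0993] yaw -5.6 | dxyz [0.0893 0.0002 0.    ] turn rad 0.0046 F [-0.1 -0.6 -1.2] gw 0.533 t 14.43 q6 -0.27
[[370.50915101 212.95139947]
 [275.92646999 212.53575377]]
```

View pics/w7.png

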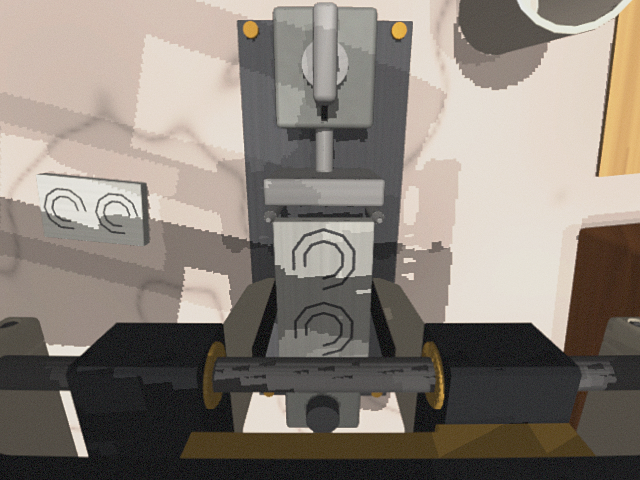

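View pics/s7.png

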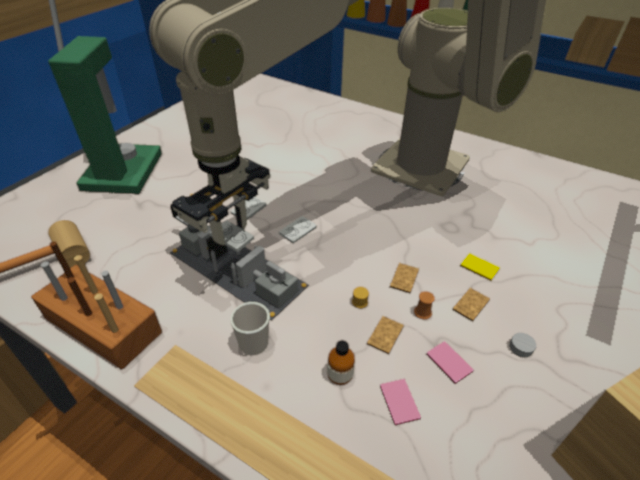

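```bash
cat >> h.py <<'E'
def yawnow():
    R=cv2.Rodrigues(readout.observe()['ee_rot'])[0]; return np.degrees(np.arctan2(R[1,2],R[0,2]))
E
python3 - <<'E'
from h import *
f=load('w7.png')
g=cv2.cvtColor(f['pixels'],cv2.COLOR_RGB2GRAY)
print([int(g[v,300:345].mean()) for v in range(210,232)])
for z in (.1035,.1045):
  for p in onz(f,[[275,221],[324,221],[373,221]],z): print(wf(p[:2]))
E
```

```text
[78, 80, 75, 58, 42, 39, 40, 69, 97, 98, 93, 118, 180, 191, 193, 193, 193, 193, 187, 172, 152, 141]
[-38.78025835 -23.7025775 ]
[-38.88487224   0.38047503]
[-38.99627126  24.46776495]
[-39.0312942  -23.55764572]
[-39.13526245   0.37677522]
[-39.24597395  24.3154074 ]
```

Call:
step_arm:
  steps:
    - [0.03,0,0,0.004,-1]
    - [0.06,0,0,0.004,-1]
    - [0.08,0,0,0.004,-1]
    - [0.088,0,0,0.004,-1]
    - [0.0895,0,0,0.004,-1]
    - [0.0895,0,0,0.004,-1]

```text
time: 15.28
position: [0.6041, -0.1812, 0.0113]
ee_rot: [0.083, 1.568, -0.083]
contact_force: [0.2, 0.2, -0.1]
grip_width: 0.533
```

```bash
python3 - <<'E'
from h import *
k=fw(2.2,0);delta(k[0],k[1],.009,-5.86)
E
```

```text
tgt [ 0.603  -0.1812  0.009  -5.86  ] now [ 0.6041 -0.1812  0.0113] yaw -6.06 | dxyz [ 0.0023 -0.0001 -0.0011] turn rad -0.0035 F [ 0.2  0.2 -0.1] gw 0.533 t 15.28 q6 -0.27
```

Call:
step_arm:
  steps:
    - [0.002,0,-0.001,-0.003,-1]
    - [0.003,0,-0.001,-0.003,-1]
    - [0.003,0,-0.001,-0.003,-1]

```text
time: 15.65
position: [0.603, -0.1811, 0.0089]
ee_rot: [0.08, 1.568, -0.081]
contact_force: [-2.5, 1.2, 7.5]
grip_width: 0.531
```

```bash
python3 - <<'E'
from h import *
k=fw(2.2,0);delta(k[0],k[1],.009,-5.86)
E
```

```text
tgt [ 0.603  -0.1812  0.009  -5.86  ] now [ 0.603  -0.1811  0.0089] yaw -5.89 | dxyz [-0.0001 -0.0001 -0.0001] turn rad -0.0006 F [-2.5  1.2  7.5] gw 0.531 t 15.65 q6 -0.27
```

Call:
step_arm:
  steps:
    - [0,0,0,0,0.6]
    - [0,0,0,0,0.6]
    - [0,0,0,0,0.6]
    - [-0.05,0,0,0,0.6]
    - [-0.1,0,0,0,0.6]
    - [-0.1,0,0,0,1]
    - [-0.1,0,0,0,1]

```text
time: 16.52
position: [0.602, -0.1807, 0.1067]
ee_rot: [0.081, 1.57, -0.081]
contact_force: [0.2, 0.9, -0.4]
grip_width: 0.962
```

```bash
python3 - <<'E'
from h import *
delta(.4321,.144,.1,100)
f=snap('wrist','w8.png'); snap('top','top3.png'); detect(load('top3.png'))
E
```

```text
tgt [  0.4321   0.144    0.1    100.    ] now [ 0.602  -0.1807  0.1067] yaw -5.9 | dxyz [ 0.0068  0.3055 -0.2024] turn rad -1.8484 F [ 0.2  0.9 -0.4] gw 0.962 t 16.52 q6 -0.27
board (0.426, 0.2892, 73.5, 46.8, -8.6, array([192.2, 283.7]))
board (0.4321, 0.144, 73.3, 45.9, 10.0, array([256.6, 279.4]))
board (0.5883, 0.1745, 74.0, 46.2, 2.8, array([241.7, 210.2]))
```

View pics/w8.png

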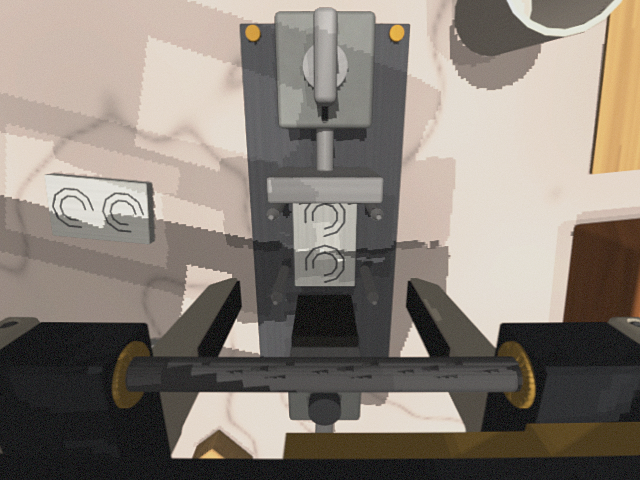

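```bash
python3 - <<'E'
from h import *
f=load('w8.png')
for p in onz(f,[[295,286],[325,286.5],[355,286]],.014): print(wf(p[:2]))
E
```

```text
[ 41.20227042 -24.29003879]
[41.6805731   0.71609219]
[41.25951183 25.7267808 ]
```

Call:
step_arm:
  steps:
    - [0,0.03,-0.02,-0.15,1]
    - [0,0.06,-0.04,-0.31,1]
    - [0,0.1,-0.065,-0.47,1]
    - [0,0.14,-0.09,-0.63,1]
    - [0,0.18,-0.12,-0.79,1]
    - [0,0.22,-0.145,-0.95,1]
    - [0,0.26,-0.17,-1.12,1]
    - [0,0.305,-0.2,-1.28,1]
    - [0,0.305,-0.202,-1.45,1]
    - [0,0.305,-0.202,-1.62,1]
    - [0,0.305,-0.202,-1.79,1]
    - [0,0.305,-0.202,-1.848,1]

```text
time: 18.12
position: [0.4314, 0.1432, 0.1054]
ee_rot: [-1.338, 1.122, 1.341]
contact_force: [0.7, -0.1, 0.3]
grip_width: 0.996
```

```bash
python3 - <<'E'
from h import *
delta(.4321,.144,.003,100)
f=snap('wrist','w9.png')
print(proj(f,[[.4321,.144,.008]]),proj(f,readout.observe()['position']))
h=masks(f); bo=(h[...,0]<25)&(h[...,0]>8)&(h[...,1]>75)&(h[...,2]>30)
for r in rects(f,bo,.008,.0028,.0042): print(r)
E
```

```text
tgt [4.321e-01 1.440e-01 3.000e-03 1.000e+02] now [0.4314 0.1432 0.1054] yaw 100.2 | dxyz [ 0.1024 -0.0011  0.0007] turn rad 0.0035 F [ 0.7 -0.1  0.3] gw 0.996 t 18.12 q6 -1.54
[[324.96199043 241.02303983]] [[324.41424286 293.32176166]]
(0.4256, 0.2877, 74.2, 49.8, -9.0, array([496.6, 260.8]))
(0.4321, 0.1438, 74.7, 46.3, 9.4, array([324.8, 238.7]))
```

Call:
step_arm:
  steps:
    - [0.05,-0.001,0,0,1]
    - [0.096,-0.001,0,0,1]
    - [0.1035,-0.001,0,0,1]
    - [0.1035,-0.001,0,0,1]
    - [0.1035,-0.001,0,0,-1]
    - [0.1035,-0.001,0,0,-1]
    - [0.1035,-0.001,0,0,-1]
    - [0.1035,-0.001,0,0,-1]
    - [0.1035,-0.001,0,0,-1]
  force: 20

```text
time: 19.3
position: [0.4337, 0.1436, 0.0037]
ee_rot: [-1.336, 1.122, 1.336]
contact_force: [-0.3, 0.1, 0.5]
grip_width: 0.509
```

```bash
python3 - <<'E'
from h import *
k=fw(1.5,0);delta(k[0],k[1],.1,-5.86)
E
```

```text
tgt [ 0.603  -0.1805  0.1    -5.86  ] now [0.4337 0.1436 0.0037] yaw 99.98 | dxyz [-0.0962 -0.1106 -0.3485] turn rad 1.8472 F [-0.3  0.1  0.5] gw 0.509 t 19.3 q6 -1.54
```

Call:
step_arm:
  steps:
    - [-0.05,0,0,0,-1]
    - [-0.096,0,-0.02,0.15,-1]
    - [-0.096,-0.03,-0.06,0.3,-1]
    - [-0.096,-0.05,-0.11,0.47,-1]
    - [-0.096,-0.06,-0.15,0.64,-1]
    - [-0.096,-0.08,-0.2,0.81,-1]
    - [-0.096,-0.1,-0.25,0.98,-1]
    - [-0.096,-0.11,-0.3,1.15,-1]
    - [-0.096,-0.11,-0.348,1.32,-1]
    - [-0.096,-0.11,-0.348,1.49,-1]
    - [-0.096,-0.11,-0.348,1.66,-1]
    - [-0.096,-0.11,-0.348,1.847,-1]

```text
time: 20.8
position: [0.6021, -0.1803, 0.0992]
ee_rot: [0.085, 1.57, -0.085]
contact_force: [-0.3, 0.2, -0.1]
grip_width: 0.485
```

```bash
python3 - <<'E'
from h import *
k=fw(1.5,0);delta(k[0],k[1],.02,-5.86); print(wf(readout.observe()['position'][:2]))
f=snap('wrist','w10.png')
E
```

```text
tgt [ 0.603  -0.1805  0.02   -5.86  ] now [ 0.6021 -0.1803  0.0992] yaw -6.21 | dxyz [ 0.0792 -0.0001  0.001 ] turn rad -0.0062 F [-0.3  0.2 -0.1] gw 0.485 t 20.8 q6 -0.26
[ 1.39866992 -0.98964929]
```

View pics/w10.png

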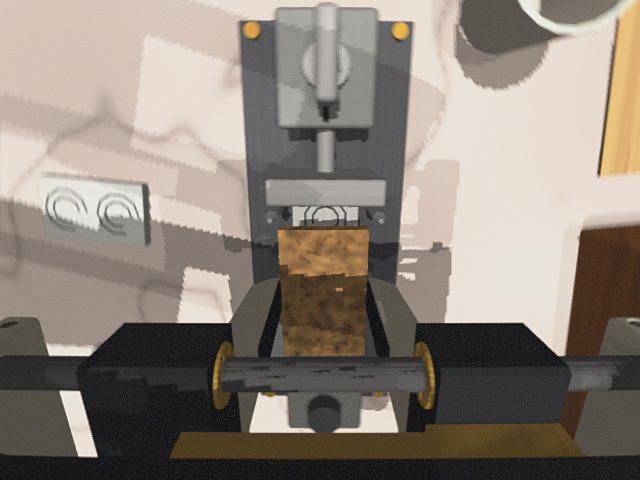

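```bash
python3 - <<'E'
from h import *
f=load('w10.png')
for p in onz(f,[[279,229],[323,229],[367,229]],.1035): print(wf(p[:2]))
delta(*fw(1.5,0),.0185,-5.86)
E
```

```text
[-35.28455976 -22.45427752]
[-35.14685957  -0.69462933]
[-35.01215605  21.06653627]
tgt [ 0.603  -0.1805  0.0185 -5.86  ] now [ 0.6021 -0.1802  0.0992] yaw -6.77 | dxyz [ 0.0807 -0.0002  0.001 ] turn rad -0.0159 F [ 0.  -0.1  0.6] gw 0.486 t 20.85 q6 -0.25
```

Call:
step_arm:
  steps:
    - [0.03,0,0.001,0,-1]
    - [0.06,0,0.001,0,-1]
    - [0.075,0,0.001,0,-1]
    - [0.08,0,0.001,0,-1]
    - [0.08,0,0.001,0,-1]
    - [0.08,0,0.001,0,-1]

```text
time: 21.6
position: [0.604, -0.1805, 0.0206]
ee_rot: [0.079, 1.568, -0.08]
contact_force: [-0.0, -0.6, 0.4]
grip_width: 0.486
```

```bash
python3 - <<'E'
from h import *
k=fw(0.8,0);delta(k[0],k[1],.0177,-5.86)
E
```

```text
tgt [ 0.6031 -0.1798  0.0177 -5.86  ] now [ 0.604  -0.1805  0.0206] yaw -5.81 | dxyz [ 0.0029  0.0006 -0.001 ] turn rad 0.001 F [-0.  -0.6  0.4] gw 0.486 t 21.6 q6 -0.27
```

Call:
step_arm:
  steps:
    - [0.002,0.0005,-0.0005,0,-1]
    - [0.0035,0.0005,-0.0005,0,-1]
    - [0.0035,0.0005,-0.0005,0,-1]

```text
time: 21.98
position: [0.6042, -0.1804, 0.0193]
ee_rot: [0.079, 1.567, -0.081]
contact_force: [-6.2, 1.5, 17.0]
grip_width: 0.487
```

```bash
python3 - <<'E'
from h import *
k=fw(0.8,0);delta(k[0],k[1],.0177,-5.86)
E
```

```text
tgt [ 0.6031 -0.1798  0.0177 -5.86  ] now [ 0.6042 -0.1804  0.0193] yaw -5.82 | dxyz [ 0.0015  0.0005 -0.0011] turn rad 0.0006 F [-6.2  1.5 17. ] gw 0.487 t 21.98 q6 -0.27
```

Call:
step_arm:
  steps:
    - [-0.001,0,0,0,0.6]
    - [-0.001,0,0,0,0.6]
    - [-0.001,0,0,0,0.6]
    - [-0.05,0,0,0,0.6]
    - [-0.085,0,0,0,0.6]
    - [-0.085,0,0,0,1]
    - [-0.085,0,0,0,1]

```text
time: 22.85
position: [0.6024, -0.1794, 0.1002]
ee_rot: [0.08, 1.57, -0.08]
contact_force: [0.9, -0.1, -0.4]
grip_width: 0.969
```

```bash
python3 - <<'E'
from h import *
delta(.4262,-.1376,.1,78.6)
f=snap('wrist','w11.png')
snap('top','top4.png'); detect(load('top4.png'))
E
```

```text
tgt [ 0.4262 -0.1376  0.1    78.6   ] now [ 0.6024 -0.1794  0.1002] yaw -5.84 | dxyz [ 0.0004  0.0237 -0.1795] turn rad -1.4738 F [ 0.9 -0.1 -0.4] gw 0.969 t 22.85 q6 -0.27
board (0.426, 0.2892, 73.5, 46.8, -8.6, array([192.1, 283.7]))
board (0.5881, 0.1747, 73.5, 46.3, 2.4, array([241.7, 210.2]))
```

View pics/w11.png

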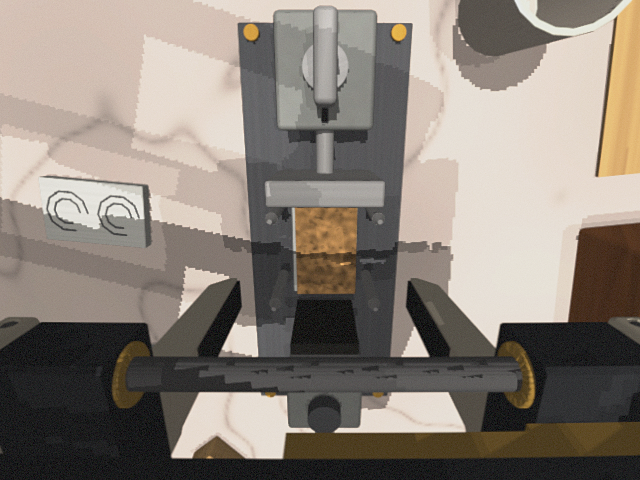

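```bash
python3 - <<'E'
from h import *
f=load('w11.png'); im=f['pixels'][:,:,::-1]
cv2.imwrite('pics/w11z.png',cv2.resize(im[190:310,265:385],None,fx=5,fy=5,interpolation=cv2.INTER_CUBIC))
E
```

```text
(no output)
```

View pics/w11z.png

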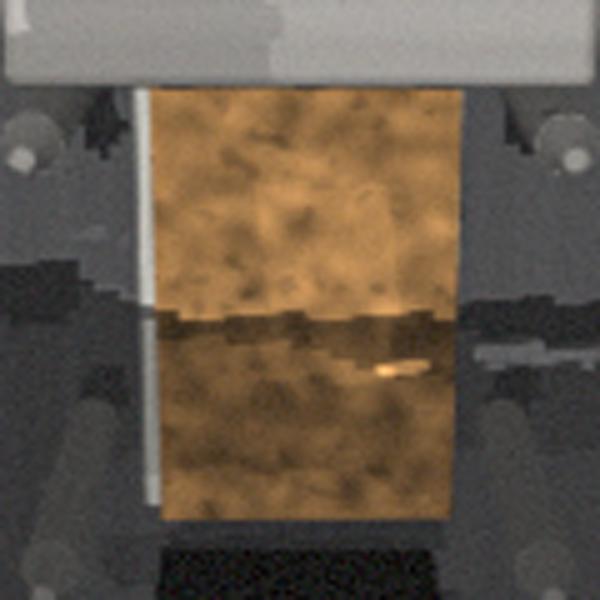

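```bash
python3 - <<'E'
from h import *
f=load('w11.png')
def q(pts,z):
    for p in onz(f,np.array(pts)/5.+[265,190]-.5,z): print(wf(p[:2]).round(1),end=' ')
    print()
q([[163,520],[450,518],[460,200],[155,200]],.022)
q([[147,505],[140,200]],.014)
# posts tips
q([[22,160],[576,160],[42,595],[553,595]],.064)
E
```

```text
[ 39.7 -21.3] [39.3 24.2] [-12.9  24.2] [-12.9 -21.3] 
[ 40.9 -24.5] [-10.7 -24.3] 
[-29.6 -34. ] [-29.7  34.1] [ 30.  -34.1] [30. 34.]
```

Call:
step_arm:
  steps:
    - [0,0.005,-0.03,-0.17,1]
    - [0,0.01,-0.06,-0.34,1]
    - [0,0.015,-0.09,-0.51,1]
    - [0,0.02,-0.13,-0.68,1]
    - [0,0.024,-0.16,-0.85,1]
    - [0,0.024,-0.1795,-1.02,1]
    - [0,0.024,-0.1795,-1.19,1]
    - [0,0.024,-0.1795,-1.36,1]
    - [0,0.024,-0.1795,-1.474,1]
    - [0,0.024,-0.1795,-1.474,1]

```text
time: 24.2
position: [0.4259, -0.1371, 0.0999]
ee_rot: [-1.059, 1.298, 1.063]
contact_force: [0.6, 0.1, -1.1]
grip_width: 0.999
```

```bash
python3 - <<'E'
from h import *
delta(.4262,-.1376,.003,78.6)
f=snap('wrist','w12.png')
print(proj(f,[[.4262,-.1376,.01]]))
E
```

```text
tgt [ 4.262e-01 -1.376e-01  3.000e-03  7.860e+01] now [ 0.4259 -0.1371  0.0999] yaw 78.57 | dxyz [ 0.0969 -0.0006 -0.0005] turn rad -0.0006 F [ 0.6  0.1 -1.1] gw 0.999 t 24.2 q6 -1.8
[[323.47592281 242.87178915]]
```

View pics/w12.png

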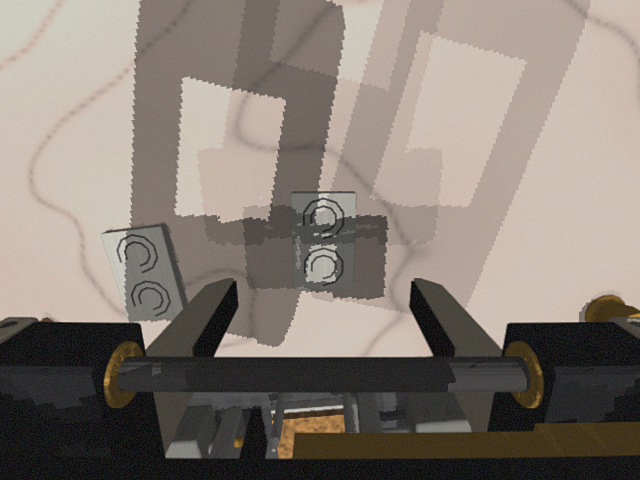

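Call:
step_arm:
  steps:
    - [0.05,-0.0005,-0.0005,0,1]
    - [0.09,-0.0005,-0.0005,0,1]
    - [0.098,-0.0005,-0.0005,0,1]
    - [0.098,-0.0005,-0.0005,0,1]
    - [0.098,-0.0005,-0.0005,0,-1]
    - [0.098,-0.0005,-0.0005,0,-1]
    - [0.098,-0.0005,-0.0005,0,-1]
    - [0.098,-0.0005,-0.0005,0,-1]
    - [0.098,-0.0005,-0.0005,0,-1]
  force: 30

```text
time: 25.38
position: [0.4272, -0.1381, 0.0032]
ee_rot: [-1.062, 1.297, 1.061]
contact_force: [0.6, 1.0, 1.0]
grip_width: 0.534
```

```bash
python3 - <<'E'
from h import *
k=fw(1.5,0);delta(k[0],k[1],.1,-5.86)
E
```

```text
tgt [ 0.603  -0.1805  0.1    -5.86  ] now [ 0.4272 -0.1381  0.0032] yaw 78.61 | dxyz [-0.0967 -0.1808 -0.0068] turn rad 1.4742 F [0.6 1.  1. ] gw 0.534 t 25.38 q6 -1.8
```

Call:
step_arm:
  steps:
    - [-0.05,0,0,0,-1]
    - [-0.09,-0.02,0,0.12,-1]
    - [-0.097,-0.05,-0.001,0.29,-1]
    - [-0.097,-0.08,-0.002,0.46,-1]
    - [-0.097,-0.11,-0.003,0.63,-1]
    - [-0.097,-0.14,-0.005,0.8,-1]
    - [-0.097,-0.17,-0.006,0.97,-1]
    - [-0.097,-0.181,-0.007,1.14,-1]
    - [-0.097,-0.181,-0.007,1.31,-1]
    - [-0.097,-0.181,-0.007,1.474,-1]
    - [-0.097,-0.181,-0.007,1.474,-1]
    - [-0.097,-0.181,-0.007,1.474,-1]

```text
time: 26.88
position: [0.603, -0.1806, 0.0999]
ee_rot: [0.077, 1.57, -0.077]
contact_force: [0.3, -0.6, -1.2]
grip_width: 0.531
```

```bash
python3 - <<'E'
from h import *
f=snap('wrist','w13.png'); im=f['pixels'][:,:,::-1]
cv2.imwrite('pics/w13z.png',cv2.resize(im[190:310,255:395],None,fx=5,fy=5,interpolation=cv2.INTER_CUBIC))
k=fw(1.5,0);delta(k[0],k[1],.027,-5.86); print(wf(readout.observe()['position'][:2]))
E
```

```text
tgt [ 0.603  -0.1805  0.027  -5.86  ] now [ 0.6031 -0.1806  0.1   ] yaw -5.67 | dxyz [ 0.073   0.0001 -0.    ] turn rad 0.0033 F [-0.2  0.5 -1.5] gw 0.536 t 26.93 q6 -0.27
[1.64045507 0.02953081]
```

View pics/w13z.png

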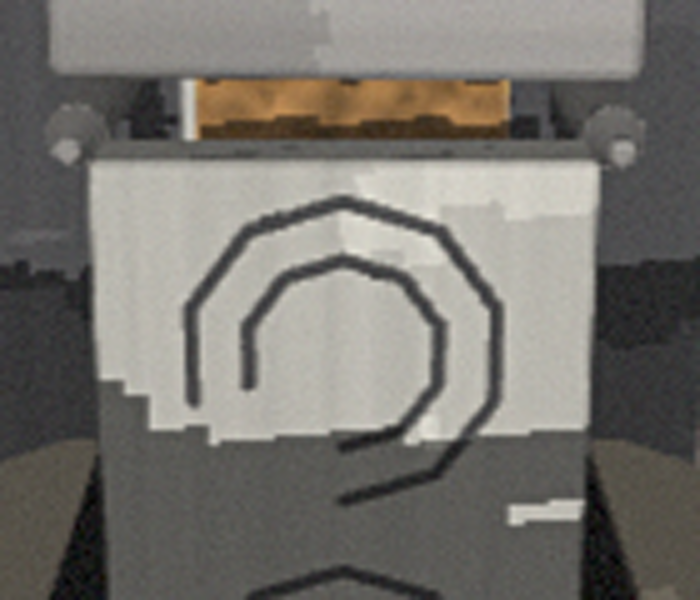

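```bash
python3 - <<'E'
from h import *
f=load('w13.png')
for p in onz(f,np.array([[90,158],[600,158]])/5.+[255,190]-.5,.1068): print(wf(p[:2]))
delta(*fw(1.5,0),.027,-5.86)
E
```

```text
[-39.51683135 -24.52817488]
[-39.70358801  24.75748863]
tgt [ 0.603  -0.1805  0.027  -5.86  ] now [ 0.6031 -0.1806  0.1   ] yaw -5.67 | dxyz [ 0.073   0.0001 -0.    ] turn rad 0.0033 F [-0.2  0.5 -1.5] gw 0.536 t 26.93 q6 -0.27
```

Call:
step_arm:
  steps:
    - [0.03,-0.001,-0.0005,0.003,-1]
    - [0.055,-0.001,-0.0005,0.003,-1]
    - [0.07,-0.001,-0.0005,0.003,-1]
    - [0.074,-0.001,-0.0005,0.003,-1]
    - [0.074,-0.001,-0.0005,0.003,-1]
    - [0.074,-0.001,-0.0005,0.003,-1]

```text
time: 27.68
position: [0.6036, -0.182, 0.0274]
ee_rot: [0.082, 1.567, -0.083]
contact_force: [-0.1, 1.0, -1.1]
grip_width: 0.532
```

```bash
python3 - <<'E'
from h import *
delta(*fw(2.4,0.5),.0252,-5.86)
E
```

```text
tgt [ 0.6035 -0.1814  0.0252 -5.86  ] now [ 0.6036 -0.182   0.0274] yaw -6.0 | dxyz [ 0.0022  0.0005 -0.0002] turn rad -0.0025 F [-0.1  1.  -1.1] gw 0.532 t 27.68 q6 -0.27
```

Call:
step_arm:
  steps:
    - [0.0015,0.0005,0,-0.002,-1]
    - [0.0025,0.0005,0,-0.002,-1]
    - [0.0025,0.0005,0,-0.002,-1]

```text
time: 28.05
position: [0.6033, -0.1814, 0.0253]
ee_rot: [0.08, 1.568, -0.081]
contact_force: [-3.1, 0.9, 8.9]
grip_width: 0.53
```

```bash
python3 - <<'E'
from h import *
delta(*fw(2.4,0.5),.0252,-5.86)
E
```

```text
tgt [ 0.6035 -0.1814  0.0252 -5.86  ] now [ 0.6033 -0.1814  0.0253] yaw -5.89 | dxyz [ 0.0001 -0.0001  0.0001] turn rad -0.0005 F [-3.1  0.9  8.9] gw 0.53 t 28.05 q6 -0.27
```

Call:
step_arm:
  steps:
    - [0,0,0,0,0.6]
    - [0,0,0,0,0.6]
    - [0,0,0,0,0.6]
    - [-0.05,0,0,0,0.6]
    - [-0.09,0,0,0,0.6]
    - [-0.09,0,0,0,1]
    - [-0.09,0,0,0,1]

```text
time: 28.92
position: [0.6023, -0.181, 0.113]
ee_rot: [0.081, 1.57, -0.081]
contact_force: [0.1, -0.2, -0.3]
grip_width: 0.966
```

```bash
python3 - <<'E'
from h import *
f=snap('wrist','w14.png'); im=f['pixels'][:,:,::-1]
cv2.imwrite('pics/w14z.png',cv2.resize(im[190:310,265:385],None,fx=5,fy=5,interpolation=cv2.INTER_CUBIC))
snap('top','top5.png'); detect(load('top5.png'))
delta(.5883,.1745,.11,92.6)
E
```

```text
board (0.4261, 0.2893, 73.3, 46.9, -9.1, array([192.1, 283.7]))
board (0.5883, 0.1746, 74.2, 46.3, 2.4, array([241.7, 210.2]))
tgt [ 0.5883  0.1745  0.11   92.6   ] now [ 0.6015 -0.1807  0.1116] yaw -5.9 | dxyz [ 0.0021  0.3519 -0.0496] turn rad -1.7192 F [-0.5 -0.6  0.3] gw 0.992 t 29.02 q6 -0.27
```

View pics/w14z.png

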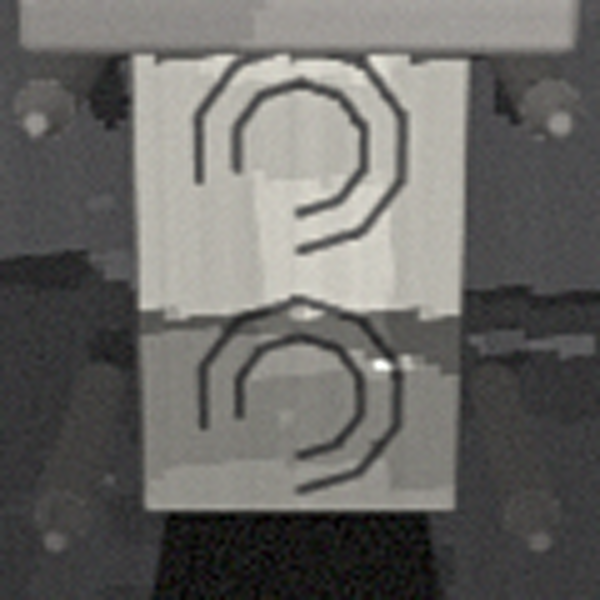

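```bash
python3 - <<'E'
from h import *
f=load('w14.png')
for p in onz(f,np.array([[146,511],[456,511],[465,100],[136,100]])/5.+[265,190]-.5,.032): print(wf(p[:2]))
E
```

```text
[ 41.03583555 -24.12192139]
[41.08487002 25.49332965]
[-25.94824014  25.00008863]
[-25.9885596  -23.83817545]
```

Call:
step_arm:
  steps:
    - [0,0.03,-0.005,-0.15,1]
    - [0,0.07,-0.01,-0.31,1]
    - [0,0.11,-0.02,-0.47,1]
    - [0,0.15,-0.025,-0.63,1]
    - [0,0.19,-0.03,-0.79,1]
    - [0,0.23,-0.035,-0.95,1]
    - [0,0.27,-0.04,-1.12,1]
    - [0,0.31,-0.045,-1.28,1]
    - [0,0.352,-0.05,-1.45,1]
    - [0,0.352,-0.05,-1.62,1]
    - [0,0.352,-0.05,-1.719,1]
    - [0,0.352,-0.05,-1.719,1]

```text
time: 30.52
position: [0.588, 0.1741, 0.1119]
ee_rot: [-1.241, 1.19, 1.244]
contact_force: [-0.9, -0.2, 0.7]
grip_width: 1.001
```

```bash
python3 - <<'E'
from h import *
delta(.5883,.1745,.003,92.6)
f=snap('wrist','w15.png')
h=masks(f); bo=(h[...,0]<25)&(h[...,0]>8)&(h[...,1]>75)&(h[...,2]>30)
for r in rects(f,bo,.008,.0028,.0042): print(r)
E
```

```text
tgt [5.883e-01 1.745e-01 3.000e-03 9.260e+01] now [0.588  0.1741 0.1119] yaw 92.57 | dxyz [ 0.1089 -0.0006  0.0004] turn rad -0.0006 F [-0.9 -0.2  0.7] gw 1.001 t 30.52 q6 -1.41
(0.589, 0.1743, 74.8, 46.4, 2.4, array([324.4, 236. ]))
(0.4348, 0.2872, 59.6, 47.9, -8.9, array([493.7,  39.8]))
```

View pics/w15.png

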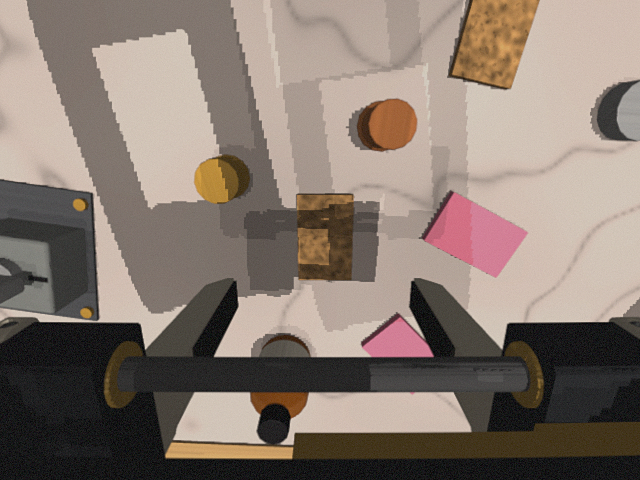

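Call:
step_arm:
  steps:
    - [0.05,0,0,0,1]
    - [0.1,0,0,0,1]
    - [0.11,-0.001,0,0,1]
    - [0.11,-0.001,0,0,1]
    - [0.11,-0.001,0,0,-1]
    - [0.11,-0.001,0,0,-1]
    - [0.11,-0.001,0,0,-1]
    - [0.11,-0.001,0,0,-1]
    - [0.11,-0.001,0,0,-1]
  force: 20

```text
time: 31.7
position: [0.5901, 0.1742, 0.0037]
ee_rot: [-1.242, 1.187, 1.242]
contact_force: [0.3, -1.1, 0.6]
grip_width: 0.513
```

```bash
python3 - <<'E'
from h import *
delta(*fw(1,0),.12,-5.86)
E
```

```text
tgt [ 0.6031 -0.18    0.12   -5.86  ] now [0.5901 0.1742 0.0037] yaw 92.59 | dxyz [-0.1163  0.003  -0.3544] turn rad 1.7182 F [ 0.3 -1.1  0.6] gw 0.513 t 31.7 q6 -1.41
```

Call:
step_arm:
  steps:
    - [-0.06,0,0,0,-1]
    - [-0.116,0,-0.03,0.15,-1]
    - [-0.116,0,-0.07,0.31,-1]
    - [-0.116,0,-0.11,0.48,-1]
    - [-0.116,0,-0.15,0.65,-1]
    - [-0.116,0,-0.19,0.82,-1]
    - [-0.116,0,-0.23,0.99,-1]
    - [-0.116,0.002,-0.27,1.16,-1]
    - [-0.116,0.003,-0.31,1.33,-1]
    - [-0.116,0.003,-0.354,1.5,-1]
    - [-0.116,0.003,-0.354,1.66,-1]
    - [-0.116,0.003,-0.354,1.718,-1]

```text
time: 33.2
position: [0.6028, -0.1804, 0.1194]
ee_rot: [0.084, 1.57, -0.084]
contact_force: [-0.1, -0.2, 0.1]
grip_width: 0.487
```

Call:
step_arm:
  steps:
    - [0.01,0,0,0,-1]
    - [0.015,0,0,0,-1]
    - [0.015,0,0,0,-1]

```text
time: 33.58
position: [0.6024, -0.1791, 0.1034]
ee_rot: [0.08, 1.571, -0.079]
contact_force: [-1.2, 1.2, 0.3]
grip_width: 0.491
```

```bash
python3 - <<'E'
from h import *
f=snap('wrist','w16.png'); im=f['pixels'][:,:,::-1]
cv2.imwrite('pics/w16z.png',cv2.resize(im[190:310,255:395],None,fx=5,fy=5,interpolation=cv2.INTER_CUBIC))
delta(*fw(1,0),.0357,-5.86); print(wf(readout.observe()['position'][:2]))
E
```

```text
tgt [ 0.6031 -0.18    0.0357 -5.86  ] now [ 0.6028 -0.1793  0.104 ] yaw -5.79 | dxyz [ 0.0683 -0.0007  0.0005] turn rad 0.0012 F [ 0.5 -0.   0.3] gw 0.484 t 33.62 q6 -0.27
[ 0.30554161 -0.41200818]
```

View pics/w16z.png

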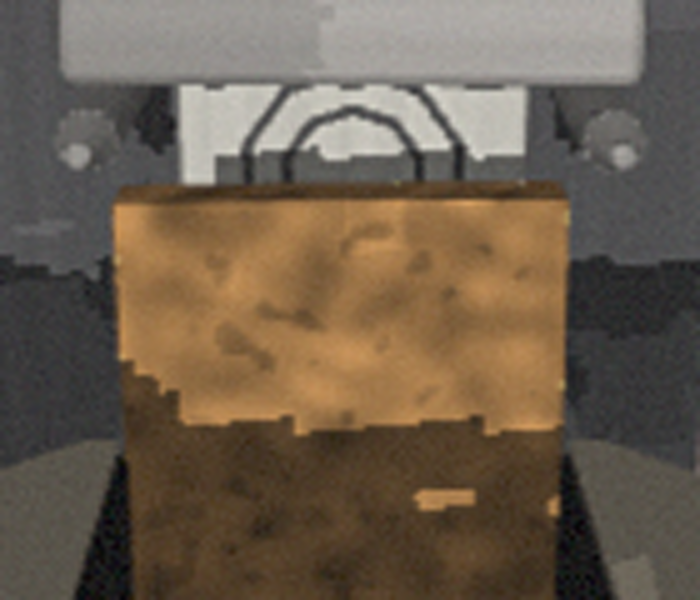

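```bash
python3 - <<'E'
from h import *
f=load('w16.png')
for p in onz(f,np.array([[115,202],[566,200]])/5.+[255,190]-.5,.108): print(wf(p[:2]))
E
```

```text
[-35.94020746 -23.23840238]
[-36.2173434   21.33181687]
```

Call:
step_arm:
  steps:
    - [0.03,0,0.0007,0,-1]
    - [0.05,0.0,0.0007,0,-1]
    - [0.062,0,0.0007,0,-1]
    - [0.0655,0,0.0007,0,-1]
    - [0.0655,0,0.0007,0,-1]
    - [0.0655,0,0.0007,0,-1]

```text
time: 34.38
position: [0.6046, -0.1799, 0.0402]
ee_rot: [0.08, 1.568, -0.08]
contact_force: [-0.8, -0.4, -0.9]
grip_width: 0.484
```

```bash
python3 - <<'E'
from h import *
delta(*fw(.4,.9),.0362,-5.86)
f=snap('wrist','w17.png'); im=f['pixels'][:,:,::-1]
cv2.imwrite('pics/w17z.png',cv2.resize(im[190:330,245:405],None,fx=4,fy=4,interpolation=cv2.INTER_CUBIC))
E
```

```text
tgt [ 0.6041 -0.1795  0.0362 -5.86  ] now [ 0.6046 -0.1799  0.0402] yaw -5.84 | dxyz [ 0.004   0.0004 -0.0005] turn rad 0.0003 F [-0.8 -0.4 -0.9] gw 0.484 t 34.38 q6 -0.27
```

View pics/w17z.png

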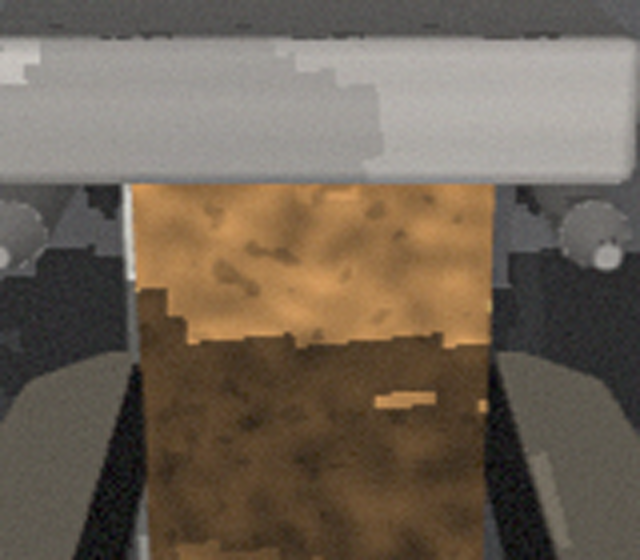

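Call:
step_arm:
  steps:
    - [0.001,0.0004,-0.001,0,-1]
    - [0.002,0.0004,-0.001,0,-1]
    - [0.003,0.0004,-0.001,0,-1]
    - [0.003,0.0004,-0.001,0,-1]

```text
time: 34.92
position: [0.6031, -0.1792, 0.0376]
ee_rot: [0.08, 1.569, -0.08]
contact_force: [-4.3, 1.7, 10.7]
grip_width: 0.487
```

```bash
python3 - <<'E'
from h import *
delta(*fw(.4,.4),.0362,-5.86)
E
```

```text
tgt [ 0.6036 -0.1794  0.0362 -5.86  ] now [ 0.6031 -0.1792  0.0376] yaw -5.84 | dxyz [ 0.0014 -0.0001  0.0005] turn rad 0.0003 F [-4.3  1.7 10.7] gw 0.487 t 34.92 q6 -0.27
```

Contact; release and rise, look.

Call:
step_arm:
  steps:
    - [0,0,0,0,0.6]
    - [0,0,0,0,0.6]
    - [0,0,0,0,0.6]
    - [-0.05,0,0,0,0.6]
    - [-0.075,0,0,0,0.6]
    - [-0.075,0,0,0,1]
    - [-0.075,0,0,0,1]

```text
time: 35.8
position: [0.6022, -0.1789, 0.1098]
ee_rot: [0.081, 1.571, -0.08]
contact_force: [0.5, 0.4, 0.4]
grip_width: 0.962
```

```bash
python3 - <<'E'
from h import *
f=snap('wrist','w18.png'); im=f['pixels'][:,:,::-1]
cv2.imwrite('pics/w18z.png',cv2.resize(im[190:310,265:385],None,fx=5,fy=5,interpolation=cv2.INTER_CUBIC))
snap('top','top6.png'); detect(load('top6.png'))
delta(.4255,-.2867,.11,87.6)
E
```

```text
board (0.426, 0.289, 73.3, 46.9, -9.1, array([192.1, 283.7]))
tgt [ 0.4255 -0.2867  0.11   87.6   ] now [ 0.6016 -0.1787  0.109 ] yaw -5.84 | dxyz [-0.0006 -0.1254 -0.1642] turn rad -1.6309 F [-0.4  0.  -0.6] gw 0.996 t 35.9 q6 -0.27
```

View pics/w18z.png

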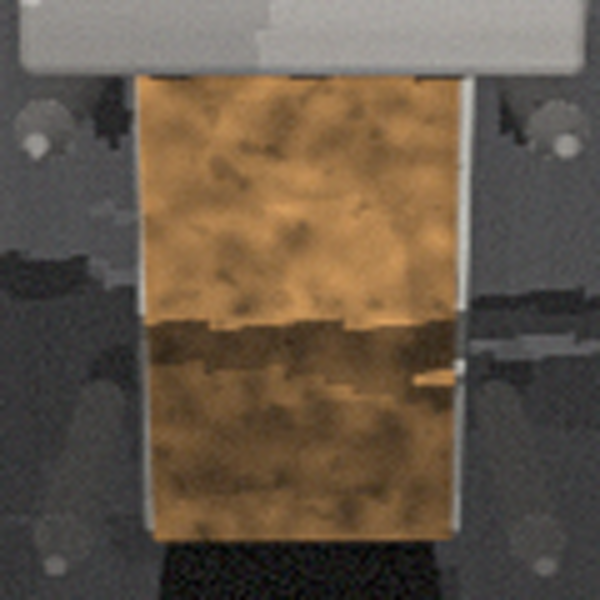

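View pics/top6.png

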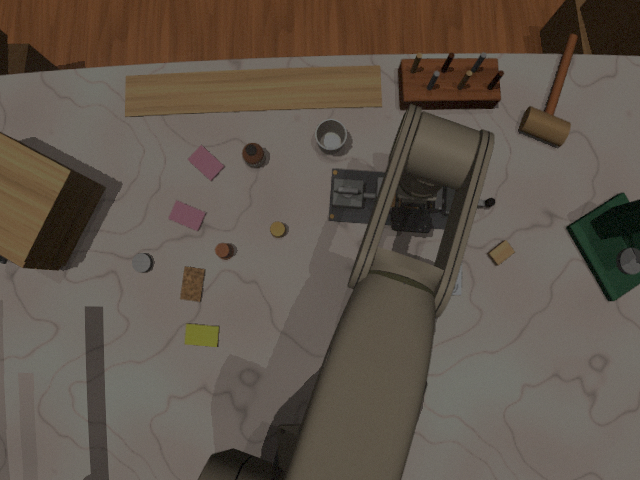

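```bash
python3 - <<'E'
from h import *
f=load('w18.png')
for p in onz(f,np.array([[155,538],[454,538]])/5.+[265,190]-.5,.04): print(wf(p[:2]))
f=load('w12.png')
W=onz(f,[[102,231],[165,224],[187,306],[130,321]],.01)[:,:2]; print(W, W.mean(0))
E
```

```text
[ 38.07014255 -22.19907248]
[38.04851425 23.72092502]
[[ 0.38189662 -0.30711561]
 [ 0.38646373 -0.25599518]
 [ 0.45814772 -0.26144912]
 [ 0.46228932 -0.31436202]] [ 0.42219935 -0.28473048]
```

Call:
step_arm:
  steps:
    - [0,-0.015,-0.02,-0.16,1]
    - [0,-0.03,-0.04,-0.32,1]
    - [0,-0.05,-0.06,-0.48,1]
    - [0,-0.07,-0.08,-0.64,1]
    - [0,-0.09,-0.11,-0.8,1]
    - [0,-0.11,-0.14,-0.96,1]
    - [0,-0.125,-0.164,-1.13,1]
    - [0,-0.125,-0.164,-1.3,1]
    - [0,-0.125,-0.164,-1.47,1]
    - [0,-0.125,-0.164,-1.63,1]
    - [0,-0.125,-0.164,-1.63,1]

```text
time: 37.28
position: [0.4263, -0.2863, 0.1098]
ee_rot: [-1.175, 1.23, 1.179]
contact_force: [-0.1, -0.1, -0.1]
grip_width: 1.0
```

```bash
python3 - <<'E'
from h import *
delta(.4255,-.2867,.003,87.6)
f=snap('wrist','w19.png')
E
```

```text
tgt [ 4.255e-01 -2.867e-01  3.000e-03  8.760e+01] now [ 0.4263 -0.2863  0.1098] yaw 87.49 | dxyz [ 0.1068  0.0006 -0.0006] turn rad -0.002 F [-0.1 -0.1 -0.1] gw 1.0 t 37.27 q6 -2.22
```

View pics/w19.png

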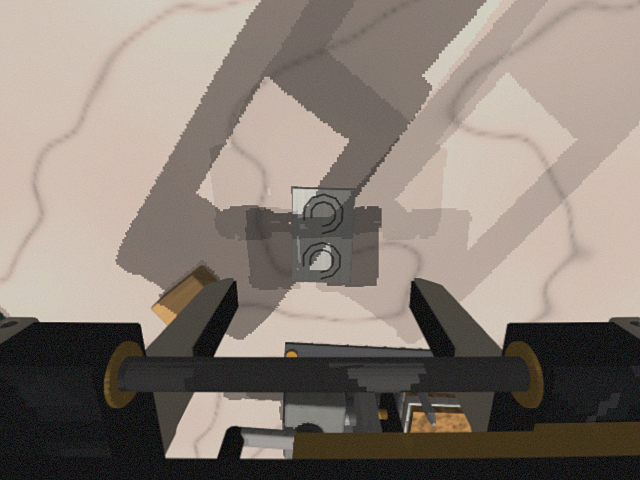

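```bash
python3 - <<'E'
from h import *
f=load('w19.png')
W=onz(f,[[292,187],[354,187],[353,284],[293,281]],.01)[:,:2];print(W.round(4),W.mean(0))
print(proj(f,[.4255,-.2867,.01]))
E
```

```text
[[ 0.3828 -0.3095]
 [ 0.3849 -0.2609]
 [ 0.4678 -0.2632]
 [ 0.4627 -0.3143]] [ 0.42454572 -0.2869777 ]
[[323.41444423 237.89041808]]
```

Call:
step_arm:
  steps:
    - [0.05,0.0015,-0.0005,0,1]
    - [0.095,0.001,-0.0005,0,1]
    - [0.108,0.001,-0.0005,0,1]
    - [0.108,0.001,-0.0005,0,1]
    - [0.108,0.001,-0.0005,0,-1]
    - [0.108,0.001,-0.0005,0,-1]
    - [0.108,0.001,-0.0005,0,-1]
    - [0.108,0.001,-0.0005,0,-1]
    - [0.108,0.001,-0.0005,0,-1]
  force: 30

```text
time: 38.45
position: [0.426, -0.2873, 0.0033]
ee_rot: [-1.178, 1.229, 1.177]
contact_force: [0.0, -0.2, 0.6]
grip_width: 0.531
```

```bash
python3 - <<'E'
from h import *
delta(*fw(2,0),.11,-5.86)
E
```

```text
tgt [ 0.603 -0.181  0.11  -5.86 ] now [ 0.426  -0.2873  0.0033] yaw 87.55 | dxyz [-0.1067 -0.1723  0.1138] turn rad 1.6302 F [ 0.  -0.2  0.6] gw 0.531 t 38.45 q6 -2.22
```

Call:
step_arm:
  steps:
    - [-0.05,0,0,0,-1]
    - [-0.107,-0.01,0.01,0.13,-1]
    - [-0.107,-0.03,0.02,0.3,-1]
    - [-0.107,-0.05,0.03,0.47,-1]
    - [-0.107,-0.07,0.05,0.64,-1]
    - [-0.107,-0.1,0.07,0.81,-1]
    - [-0.107,-0.13,0.09,0.98,-1]
    - [-0.107,-0.16,0.11,1.15,-1]
    - [-0.107,-0.172,0.114,1.32,-1]
    - [-0.107,-0.172,0.114,1.49,-1]
    - [-0.107,-0.172,0.114,1.63,-1]
    - [-0.107,-0.172,0.114,1.63,-1]

```text
time: 39.95
position: [0.6024, -0.1806, 0.1097]
ee_rot: [0.08, 1.57, -0.079]
contact_force: [0.1, 0.2, -0.9]
grip_width: 0.532
```

Call:
step_arm:
  steps:
    - [0.005,0,0,0,-1]
    - [0.008,0,0,0,-1]
    - [0.008,0,0,0,-1]

```text
time: 40.33
position: [0.6022, -0.1806, 0.1015]
ee_rot: [0.08, 1.57, -0.079]
contact_force: [-0.5, 0.6, -0.1]
grip_width: 0.531
```

```bash
python3 - <<'E'
from h import *
f=snap('wrist','w20.png'); im=f['pixels'][:,:,::-1]
cv2.imwrite('pics/w20z.png',cv2.resize(im[190:310,255:395],None,fx=5,fy=5,interpolation=cv2.INTER_CUBIC))
delta(*fw(2,0.5),.0432,-5.86); print(wf(readout.observe()['position'][:2]))
E
```

```text
tgt [ 0.6035 -0.181   0.0432 -5.86  ] now [ 0.6024 -0.1807  0.1018] yaw -5.81 | dxyz [ 0.0586 -0.0003  0.0012] turn rad 0.0009 F [ 0.8 -0.5 -1.9] gw 0.534 t 40.38 q6 -0.27
[ 1.74825989 -0.62124817]
```

View pics/w20z.png

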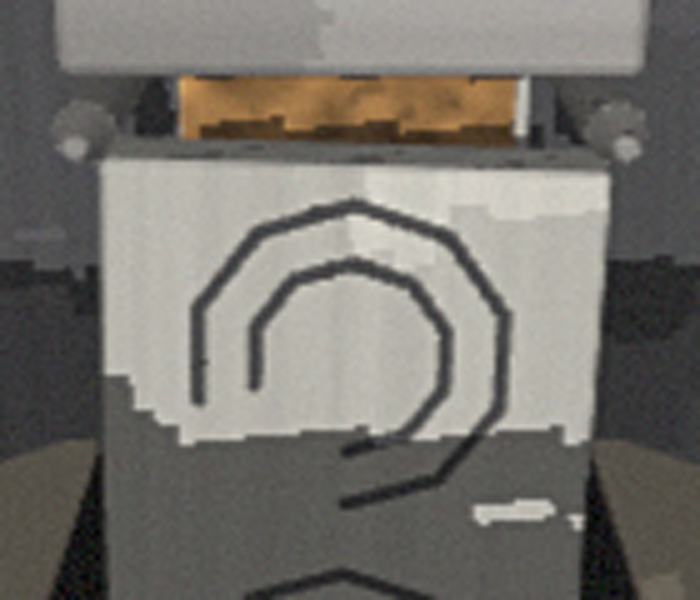

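```bash
python3 - <<'E'
from h import *
f=load('w20.png')
w=[wf(p[:2]) for p in onz(f,np.array([[101,158],[609,171]])/5.+[255,190]-.5,.1085)];print(w, np.degrees(np.arctan2(w[1][0]-w[0][0],w[1][1]-w[0][1])))
E
```

```text
[array([-39.52913693, -24.09231935]), array([-38.28630752,  25.03313978])] 1.4492219365758114
```

Call:
step_arm:
  steps:
    - [0.02,0,0.0003,-0.024,-1]
    - [0.04,0,0.0003,-0.024,-1]
    - [0.052,0,0.0003,-0.024,-1]
    - [0.0565,0,0.0003,-0.024,-1]
    - [0.0565,0,0.0003,-0.024,-1]
    - [0.0565,0,0.0003,-0.024,-1]

```text
time: 41.12
position: [0.6036, -0.181, 0.0465]
ee_rot: [0.061, 1.569, -0.062]
contact_force: [0.3, 0.7, -0.2]
grip_width: 0.527
```

```bash
python3 - <<'E'
from h import *
delta(*fw(2,.6),.0433,-4.5)
f=snap('wrist','w21.png'); im=f['pixels'][:,:,::-1]
cv2.imwrite('pics/w21z.png',cv2.resize(im[190:330,245:405],None,fx=4,fy=4,interpolation=cv2.INTER_CUBIC))
E
```

```text
tgt [ 0.6036 -0.1811  0.0433 -4.5   ] now [ 0.6036 -0.181   0.0465] yaw -4.47 | dxyz [ 0.0032 -0.      0.    ] turn rad 0.0005 F [ 0.3  0.7 -0.2] gw 0.527 t 41.12 q6 -0.29
```

View pics/w21z.png

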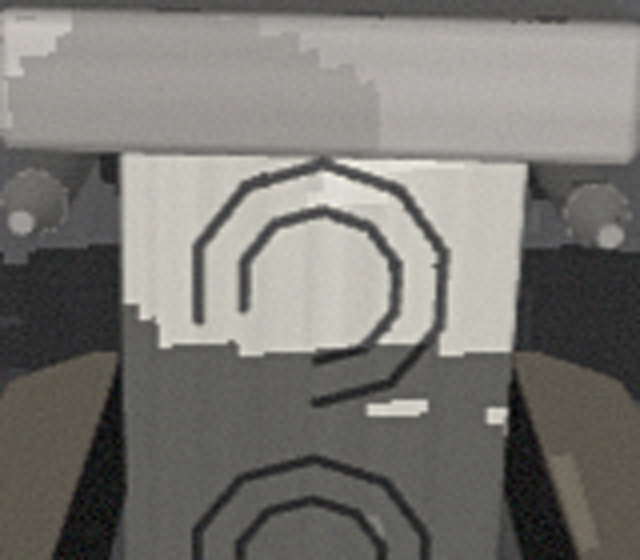

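Call:
step_arm:
  steps:
    - [0.0015,0,0,0,-1]
    - [0.0025,0,0,0,-1]
    - [0.0035,0,0,0,-1]
    - [0.0035,0,0,0,-1]

```text
time: 41.68
position: [0.6031, -0.1808, 0.0432]
ee_rot: [0.061, 1.57, -0.061]
contact_force: [-3.8, 1.2, 5.9]
grip_width: 0.533
```

```bash
python3 - <<'E'
from h import *
delta(*fw(2,.6),.0433,-4.5)
E
```

```text
tgt [ 0.6036 -0.1811  0.0433 -4.5   ] now [ 0.6031 -0.1808  0.0432] yaw -4.47 | dxyz [-0.0001 -0.0002  0.0005] turn rad 0.0006 F [-3.8  1.2  5.9] gw 0.533 t 41.67 q6 -0.29
```

Call:
step_arm:
  steps:
    - [0,0,0,0,0.6]
    - [0,0,0,0,0.6]
    - [0,0,0,0,0.6]
    - [-0.04,0,0,0,0.6]
    - [-0.08,0,0,-0.02,0.6]
    - [-0.08,0,0,0.024,1]
    - [-0.08,0,0,0.024,1]

```text
time: 42.55
position: [0.6032, -0.1809, 0.1226]
ee_rot: [0.08, 1.569, -0.08]
contact_force: [0.4, -0.1, 0.1]
grip_width: 0.961
```

```bash
python3 - <<'E'
from h import *
f=snap('wrist','w22.png'); im=f['pixels'][:,:,::-1]
cv2.imwrite('pics/w22z.png',cv2.resize(im[190:310,265:385],None,fx=5,fy=5,interpolation=cv2.INTER_CUBIC))
print(wf(readout.observe()['position'][:2]),readout.observe()['position'],yawnow())
E
```

```text
[ 1.70790771 -0.3724822 ] [ 0.60265521 -0.18066099  0.12166044] -5.797848327663883
```

View pics/w22z.png

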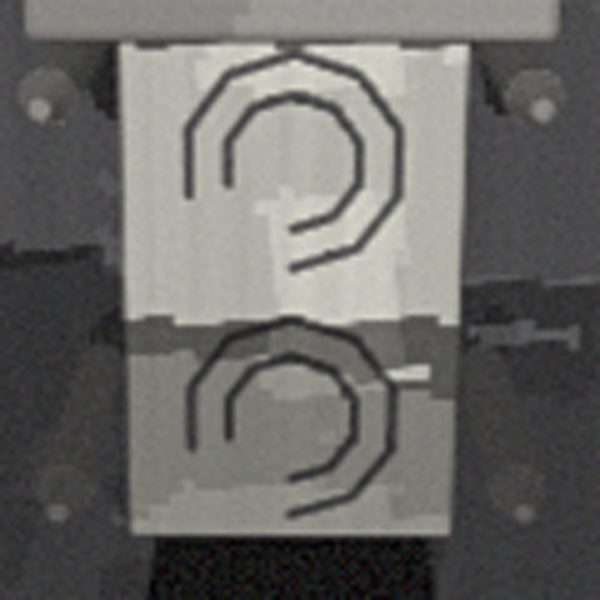

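```bash
python3 - <<'E'
from h import *
f=load('w22.png')
for p in onz(f,np.array([[132,535],[450,534],[467,60],[120,60]])/5.+[265,190]-.5,.05): print(wf(p[:2]).round(1),end=' ')
delta(*fw(190,-1.8),.062,-7.5)
E
```

```text
[ 40.8 -24.6] [40.7 24.8] [-33.8  25.1] [-33.8 -24.3] tgt [ 0.582  -0.3678  0.062  -7.5   ] now [ 0.6027 -0.1807  0.1217] yaw -5.8 | dxyz [ 0.0596 -0.1883 -0.0016] turn rad 0.0297 F [-0.7 -0.1 -0.4] gw 0.983 t 42.6 q6 -0.27
```

Call:
step_arm:
  steps:
    - [-0.03,-0.05,0,0.03,0]
    - [-0.03,-0.1,0,0.03,0]
    - [-0.03,-0.15,0,0.03,0]
    - [-0.03,-0.188,-0.0015,0.03,0]
    - [-0.03,-0.188,-0.0015,0.03,0]
    - [0.01,-0.188,-0.0015,0.03,0]
    - [0.045,-0.188,-0.0015,0.03,0]
    - [0.0595,-0.188,-0.0015,0.03,0]
    - [0.0595,-0.188,-0.0015,0.03,-1]
    - [0.0595,-0.188,-0.0015,0.03,-1]
    - [0.0595,-0.188,-0.0015,0.03,-1]
    - [0.0595,-0.188,-0.0015,0.03,-1]
  force: 15

```text
time: 44.1
position: [0.583, -0.3684, 0.0645]
ee_rot: [0.103, 1.567, -0.105]
contact_force: [-1.0, 1.7, 5.8]
grip_width: 0.184
```

```bash
python3 - <<'E'
from h import *
delta(*fw(190,-1.8),.062,-7.5);print(wf(readout.observe()['position'][:2]))
f=snap('wrist','w23.png')
E
```

```text
tgt [ 0.582  -0.3678  0.062  -7.5   ] now [ 0.583  -0.3684  0.0645] yaw -7.57 | dxyz [ 0.0025  0.0004 -0.001 ] turn rad -0.0012 F [-1.   1.7  5.8] gw 0.184 t 44.1 q6 -0.51
[190.44662367  -0.79044864]
```

View pics/w23.png

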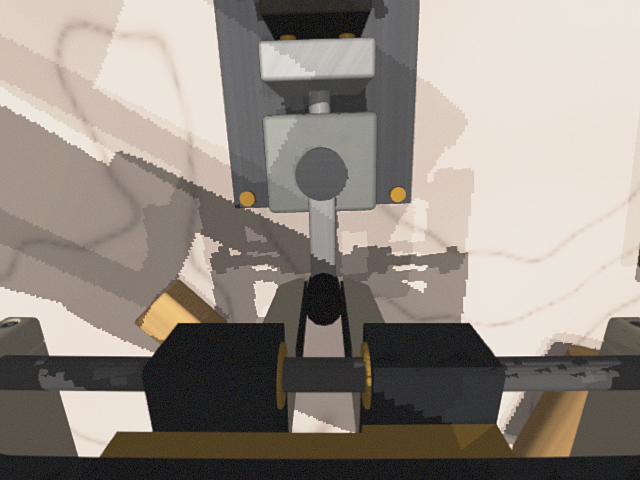

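Call:
step_arm:
  steps:
    - [-0.002,0.0007,0.0093,-0.15,-1]
    - [-0.002,0.0028,0.0185,-0.3,-1]
    - [-0.002,0.006,0.027,-0.45,-1]
    - [-0.002,0.011,0.0353,-0.6,-1]
    - [-0.002,0.017,0.0426,-0.75,-1]
    - [-0.002,0.0236,0.049,-0.9,-1]
    - [-0.002,0.0314,0.0542,-1.05,-1]
    - [-0.002,0.04,0.0583,-1.2,-1]
    - [-0.002,0.0488,0.061,-1.35,-1]
    - [-0.002,0.058,0.0623,-1.5,-1]
    - [-0.002,0.064,0.0625,-1.6,-1]
    - [-0.002,0.066,0.0625,-1.6,-1]
  force: 25

```text
time: 45.65
position: [0.6523, -0.3123, 0.0647]
ee_rot: [-1.135, 1.258, 1.132]
contact_force: [-2.4, -10.7, -3.2]
grip_width: 0.187
```

```bash
python3 - <<'E'
from h import *
delta(*fw(128,62),.062,84.14);print(wf(readout.observe()['position'][:2]))
f=snap('wrist','w24.png')
E
```

```text
tgt [ 6.518e-01 -3.127e-01  6.200e-02  8.414e+01] now [ 0.6523 -0.3123  0.0647] yaw 84.13 | dxyz [ 0.0027  0.0005 -0.0004] turn rad -0.0002 F [ -2.4 -10.7  -3.2] gw 0.187 t 45.65 q6 -1.98
[127.55719669  62.4781451 ]
```

View pics/w24.png

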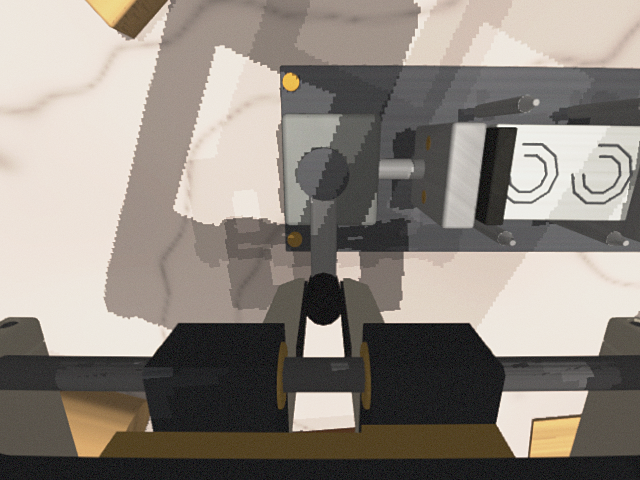

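Call:
step_arm:
  steps:
    - [0,0,0.0015,0,-1]
    - [0,0,0.002,0,-1]
    - [0,0,0.002,0,-1]

```text
time: 46.08
position: [0.6524, -0.3123, 0.0647]
ee_rot: [-1.135, 1.261, 1.129]
contact_force: [-1.2, -13.4, -4.3]
grip_width: 0.184
```

```bash
python3 - <<'E'
from h import *
delta(*fw(128,62),.062,84.14);print(wf(readout.observe()['position'][:2]))
E
```

```text
tgt [ 6.518e-01 -3.127e-01  6.200e-02  8.414e+01] now [ 0.6524 -0.3123  0.0647] yaw 83.96 | dxyz [ 0.0027  0.0005 -0.0004] turn rad -0.0031 F [ -1.2 -13.4  -4.3] gw 0.184 t 46.08 q6 -1.98
[127.56165378  62.49889537]
```

Call:
step_arm:
  steps:
    - [0,0,-0.002,0,0]
    - [0,0,-0.002,0,0]
    - [0,0,-0.002,0,0]
    - [-0.05,0,0,0,0]
    - [-0.11,0,0,0,0]
    - [-0.14,0,0,0,0]
    - [-0.14,0,0,0,0]

```text
time: 46.95
position: [0.6553, -0.309, 0.2096]
ee_rot: [-1.139, 1.253, 1.127]
contact_force: [-0.2, -0.5, 0.2]
grip_width: 0.501
```

```bash
python3 - <<'E'
from h import *
f=snap('wrist','w25.png'); snap('scene','s25.png')
delta(*fw(30,0),.22,-5.86)
print(proj(f,[np.r_[fw(128,62),.084],np.r_[fw(133,61.8),.084],np.r_[fw(128,62),.05]]))
E
```

```text
tgt [ 0.6001 -0.2088  0.22   -5.86  ] now [ 0.6532 -0.308   0.2041] yaw 84.13 | dxyz [-0.0159  0.0629  0.0932] turn rad 1.5706 F [ 0.  -0.  -1.2] gw 0.504 t 47.05 q6 -1.98
[[319.96731467 225.77350829]
 [314.34006897 225.55169967]
 [320.40382828 216.64660351]]
```

View pics/w25.png

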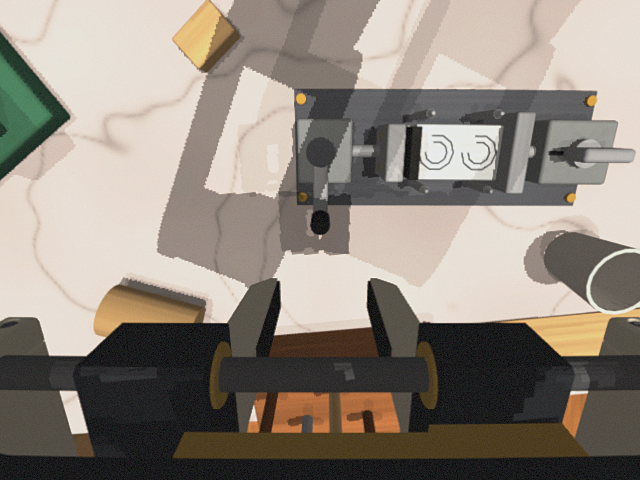

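Call:
step_arm:
  steps:
    - [-0.03,0.02,0.03,0.17,0]
    - [-0.03,0.04,0.06,0.34,0]
    - [-0.03,0.06,0.09,0.51,0]
    - [-0.03,0.063,0.093,0.68,0]
    - [-0.03,0.063,0.093,0.85,0]
    - [-0.03,0.063,0.093,1.02,0]
    - [-0.03,0.063,0.093,1.19,0]
    - [-0.03,0.063,0.093,1.36,0]
    - [-0.03,0.063,0.093,1.53,0]
    - [-0.03,0.063,0.093,1.57,0]
    - [-0.03,0.063,0.093,1.57,0]

```text
time: 48.42
position: [0.5991, -0.2089, 0.2321]
ee_rot: [0.081, 1.573, -0.079]
contact_force: [-0.1, 0.2, 0.2]
grip_width: 0.501
```

```bash
python3 - <<'E'
from h import *
f=snap('wrist','w26.png'); im=f['pixels'][:,:,::-1]
cv2.imwrite('pics/w26z.png',cv2.resize(im[100:300,230:410],None,fx=3,fy=3,interpolation=cv2.INTER_CUBIC))
f=load('s25.png'); im=f['pixels'][:,:,::-1]
cv2.imwrite('pics/s25z.png',cv2.resize(im[200:310,160:300],None,fx=5,fy=5,interpolation=cv2.INTER_CUBIC))
E
```

```text
(no output)
```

View pics/w26z.png

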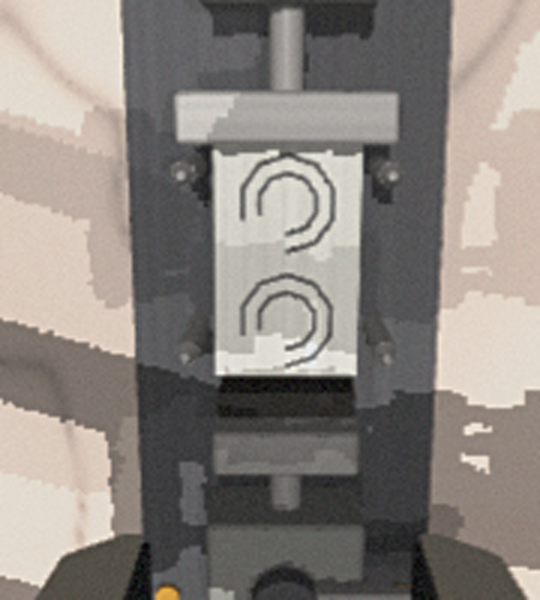

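View pics/s25z.png

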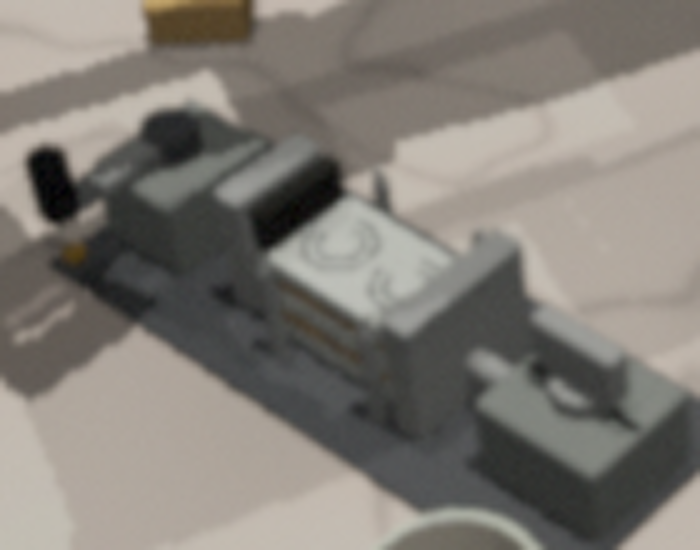

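```bash
python3 - <<'E'
from h import *
f=load('w26.png')
for p in onz(f,np.array([[216,376],[356,376],[361,160],[213,160]])/3.+[230,100]-.5,.05): print(wf(p[:2]).round(1),end=' ')
print(readout.observe()['time']); sign_off()
E
```

```text
[ 40.2 -24.4] [40.1 25. ] [-34.   25.1] [-34.  -24.1] 48.475
the job is handed in; nothing more can be done
```

The job is finished and handed in at about 48.5 s. All three plates that were present are stacked in the frame, ornament up. There is a cork board between each pair, and the lever is closed. I found no fourth plate. I left the third cork board and the bystanders alone.

**Order of work:** I opened the lever to its stop and turned the nut until its bar lined up with the groove. I then stacked plate, board, plate, board, plate and closed the lever to its stop.

**Last checks:**
- **Lever:** the knob sits where it should when fully closed. Pushing 2 mm further did not move it.
- **Top plate:** its jaw end is about 40 mm from the bed centre, as it should be. It lies straight to within about half a millimetre across. The fence end is hidden from the camera, so I could not see it against the fence.
- **Stack:** the scene camera shows the layers alternating, held between the jaw and the fence. The nut bar was still in line with the groove.

**Not perfect:**
- **Lower board:** before clamping it lay about 1 mm sideways and 1.5 mm lengthways off the plate beneath it. I left it and did not measure it again under the closed jaw.
- **Top plate:** it sat about 1.4° skew in the gripper. I corrected that before setting it down.

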